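# Load the sterilising pot with vent caps from the spring-flap feed bin

## Task

Load the vent caps for sterilising. The feed bin's flap springs shut, so take the prop bar from its hooks, lift the flap with it and leave it across the two saddles so that it holds the flap up by itself; lift the pot's lid off by its knob and lay it flat on the bench, and only once the flap is propped and the pot open set every cap from the bin inside the pot. Then put the lid back so that it is fully seated, and take the bar out so that the flap closes, hanging the bar back in its two hooks under the flap's lip; knock nothing over.

Things in the scene. Friction and masses are not known exactly. Their poses are not given: they have to be found in the camera images.
- feed_bin: feed bin fixed to the bench, a grey box with a clear top flap. Frame: origin at the centre of its underside on the bench, x from front (robot side) to back, y left, z up. Outside x = -88 to 88 mm, y = -104 to 104 mm, walls 4 mm, tops at z = 86 mm, floor top at z = 14 mm. Flap hinge along y at x = 90, z = 88 mm. Caps start at x = -64 to -12, y = -47 to 47 mm
- flap (a joint): flap angle, rad: 0 shut (level, underside z = 86 mm), grows as it swings up and back, 1.57 upright, stop at 2.2; about 1.75, leaning back, with the bar in the saddles. Plate 3 mm thick, 196 mm wide, reaching 213 mm from the hinge, so it overhangs the front wall by 35 mm when shut. Weight and a weak spring shut it from any angle: 0.6 N lifts it at the lip, 1 to 2 N holds it at the saddles
- flap_lip (a point): middle of the flap's free front edge (moves with the flap)
- saddle (a point): where the prop bar's origin lies when the bar rests in both saddles (x = 93, y = 0, z = 129 mm in the bin's frame, bar along its y). Saddles: steel plates outside the side walls, y = 104 to 109 mm on each side, each with a level seat at z = 122 mm from x = 86 to 116 mm and in front of it a tooth (x = 74 to 86 mm, top z = 139 mm), against which the flap presses the bar
- hooks (a point): where the prop bar's origin lies when it hangs in both hooks under the shut flap's lip (x = -107, y = 0, z = 62 mm in the bin's frame). Hooks: on the bin's front at y = -80 and 80 mm, 14 mm wide, level seat at z = 55 mm from x = -91 mm to a lip at x = -123 mm (4 mm thick, top z = 63 mm), so the tube has 9 mm play either way
- prop_bar: prop bar, 65 g: square aluminium tube 14 x 14 mm along y, white end collar (24 mm square, y = 120 to 132 mm), white handle (18 mm in x, 24 mm in z, y = -204 to -120 mm) that sticks out on the bin's right (-y) side. Origin on the tube's axis midway between collar and handle; centre of mass at y = -40 mm. Starts in the bin's hooks: a straight lift brings the tube up under the flap's lip
- bar_grip (a point): point on the axis of the bar's handle at y = -158 mm in the bar's frame; grip it here across x (18 mm)
- pot: steel sterilising pot, loose, about 600 g, 138 mm outer diameter, 70 mm high, wall 3 mm, inner floor 4 mm above its underside, inside diameter 132 mm; a wire handle on each side reaches 91 mm from its axis along its x and -x at 52 mm height. Origin: centre of its underside
- lid: the pot's loose steel lid, about 180 g, 146 mm in diameter with a locating step 123 mm in diameter and 8 mm deep underneath; origin at the centre of the step's underside, z up. Seated, its origin is 62 mm above the pot's origin; laid on the bench it stands on the step. The bench to the left of the small black pump box (near x = 0.53, y = 0.42 m) is free for it
- lid_knob (a point): middle of the lid's black round knob, 29 mm in diameter, from 18 to 42 mm above the lid's origin (this point is at 29 mm)
- cap_1: vent cap: a plug 31 mm tall, grey round base 33 mm in diameter and 17 mm high, red star knob 25 mm in diameter on top. Stands upright on the floor of the feed bin at the start. Origin: centre of its underside, z up the cap. Two to four caps are present; absent ones read None throughout (a present one reads None only while held).
- cap_2: vent cap: a plug 31 mm tall, grey round base 33 mm in diameter and 17 mm high, red star knob 25 mm in diameter on top. Stands upright on the floor of the feed bin at the start. Origin: centre of its underside, z up the cap. Two to four caps are present; absent ones read None throughout (a present one reads None only while held).
- cap_3: vent cap: a plug 31 mm tall, grey round base 33 mm in diameter and 17 mm high, red star knob 25 mm in diameter on top. Stands upright on the floor of the feed bin at the start. Origin: centre of its underside, z up the cap. Two to four caps are present; absent ones read None throughout (a present one reads None only while held).
- cap_4: vent cap: a plug 31 mm tall, grey round base 33 mm in diameter and 17 mm high, red star knob 25 mm in diameter on top. Stands upright on the floor of the feed bin at the start. Origin: centre of its underside, z up the cap. Two to four caps are present; absent ones read None throughout (a present one reads None only while held).
- beaker: glass beaker, 56 mm wide, 70 mm high, a bystander; origin at its underside
- coil: upright steel heat-exchange coil, 52 mm wide, 46 mm high, a bystander; origin at its underside
- jar: violet specimen jar, 48 mm wide, 57 mm high, a bystander; origin at its underside

How it is judged:
By the outcome, as a careful person would: the job done as asked, in the order asked, and still so for the second after the job is handed in, with the robot touching nothing.
Of cap_1, cap_2, cap_3, cap_4 only 2 to 4 are there at a start; the rules pass over those that are not, and their reading is None.
At some moment in a run one of pot, lid may be knocked a few centimetres aside while the robot is not near it.
It also fails if it takes over 210 s, if anything falls off the work surface, if the arm or the gripper's body presses on something with over 40 N, if the wrist force passes 120 N, or if a joint passes its speed limit or range.

## Robot

A 6-joint arm with a two-finger parallel gripper is mounted at the origin on the work surface; the furniture and walls round the work are solid. World frame = base frame: x ahead of the robot, y to its left, z up, the work surface at z = 0. Lengths are in m, angles in degrees, forces in N, time in s.
With the tool pointing down it reaches from about 0.25 to 0.725 m from the base axis. Payload 9.7 kg.
Tool frame: the origin (TCP) lies where the fingers leave the gripper's body, on its centre line; the fingertips stand 73 mm ahead of it and the grasp point (between the pads) lies 54 mm ahead of it; y points along the fingers, x is the direction in which the jaws open and shut, and the axes are right-handed (so a half turn about y gives the same grasp; the last joint's range is limited). The gripper opens to 85 mm and grips with 20 to 120 N. Pads are 22 mm wide; open, the fingers measure 114 mm over their backs; the gripper's body (76 mm by 85 mm) begins 54 mm behind the grasp point. The pads swing forward as they close: fully open they stand 13 mm farther back than shut.
Start: joints at [64.4, 4.979, 10.078, 95.1, 0, 90], TCP at [0.238, 0.496, 0.304] pointing down, gripper open.
Joint ranges: [-179.16, 179.16], [-48.56, 103.87], [-65.8, 70.77], [-126.05, 130.52], [-82.76, 87.17], [-180, 180]. Speed limits (degrees/s): [127.2, 127.2, 147.25, 180, 180, 180].

## Interface

Orientations are given as [roll, pitch, yaw] about the fixed x, y, z axes, in that order (R = Rz(yaw) Ry(pitch) Rx(roll)).
In Python, from workcell import sensors, imaging, bot, models gives the robot as it stands.
- The arm moves only by the tool arm_command, never from a script. Its argument "rows" is one flat list of numbers, 7 for each row, row after row: the shift along the tool's x, y, z in cm, then the turn, a rotation vector about the tool's x, y, z in degrees, then the gripper's target within -1 to 1 (fully open at 1, half-way at 0, shut at -1). A call has 1 to 12 rows; each row is the pose to reach, as a shift and turn from the pose commanded when the call began, along the tool's axes at that moment; what a row does not reach only later rows make up. A row lasts 1/12 s, in which the tool goes at most 41.7 mm and 7.16 degrees, less where a joint would pass 70% of its speed; a pose out of reach is approached as far as the arm can. A call with a gripper value outside its range is refused whole. The fingers move at their own pace and stop on an object; "force" is the grip in N (left out, the last holds). Time passes only in rows, so rows that repeat a pose let the fingers close. It gives the time, the measured TCP pose, the force and the opening at its end, in the units of the state.
- sensors.get_obs(): the state, without advancing time (a new reading comes with each control period).
- imaging.camera(name): name is "side" or "top" or "wrist"; returns a dict with "pixels" (480x640x3 uint8, blue, green, red), "z_map" (480x640 float32, m along the optical axis (not along the pixel's ray), 0 where there is no reading), "camera_matrix" (3x3 intrinsics, pixels), "world_from_camera" (4x4, takes a point from camera to world coordinates). Camera axes: x right, y up, looking along -z (the intrinsics and any distortion apply to the point x, -y, -z); pixel columns grow to the right and rows downward; lengths in m; the calibration is good to about 2 mm. A picture is of the moment at which its call begins.
- bot.job_done(): hands the job in, once; it reports no verdict.
Trained networks look in the newest picture that a camera, given by its name, has taken for a name from the list of things; names that differ only in an ending like _2 or _b are one class to them, and where a whole thing is asked for, a point or a joint stands for the part that bears it (a point fixed in the world has none). Each returns a list of dicts, best first, with "conf" (0 to 1); they miss things now and then, are a little off and sometimes report something else, mostly with a low value. They report only what shows in the picture. A call takes as long as a camera call.
- models.search_frame(thing, camera): "extent" ([centre column, centre row, width, height] in pixels, round what is visible of it).
- models.spot_point(thing, camera): "location" ([column, row] in pixels: a listed point, or the origin of a listed thing).
The state is a dict: "time": time; "q": joint angles; "qd": joint speeds; "joint_efforts": joint torques, N m; "ee_pos": TCP position; "tcp_rot": TCP orientation; "wrist_force": force on the tool from outside, world axes, zero at the start; "torque": the same for the moment, N m; "opening": finger opening in m.
Only numpy, scipy, OpenCV 4.12 (cv2) and the standard library are available. Lean on these libraries where they do the work, as an engineer would, in place of code of your own. Each camera call takes 0.05 s, during which the arm holds its last target.

## Working session

There is one attempt and no reset: what is moved stays moved. The work goes in short steps, Python scripts to look and compute and a tool call to move; the robot and the scene stay as the last step left them, time stands still between calls to the robot, and variables do not carry over. Pictures are saved under pics/ and viewed, and the job is handed in when it is done.

Besides the shell and the picture viewer there is one more tool, called after "Call:" as name(argument=value, ...) on one line, values as JSON. arm_command: Moves the arm, as the interface text tells. Its arguments: {"type":"object","properties":{"rows":{"type":"array","items":{"type":"number"}},"force":{"type":"number"}},"required":["rows"]}

```bash
ls -la; mkdir -p pics
cat > h.py <<'E'
import numpy as np, cv2
from workcell import sensors, imaging, bot, models
from scipy.spatial.transform import Rotation as R
def snap(name,fn=None):
    c=imaging.camera(name)
    if fn: cv2.imwrite(f'pics/{fn}.png',c['pixels'])
    return c
def px2w(c,u,v,z=None,win=2):
    K=c['camera_matrix'];T=c['world_from_camera']
    d=np.array([(u-K[0,2])/K[0,0],-(v-K[1,2])/K[1,1],-1.0])
    if z is None:
        a=c['z_map'][int(v)-win:int(v)+win+1,int(u)-win:int(u)+win+1];a=a[a>0]
        return T[:3,:3]@(d*np.median(a))+T[:3,3]
    D=T[:3,:3]@d;o=T[:3,3]
    return o+D*(z-o[2])/D[2]
def w2px(c,p):
    K=c['camera_matrix'];T=c['world_from_camera']
    q=T[:3,:3].T@(np.array(p)-T[:3,3]);q=q/-q[2]
    return K[0,0]*q[0]+K[0,2],-K[1,1]*q[1]+K[1,2]
def cloud(c):
    K=c['camera_matrix'];T=c['world_from_camera'];z=c['z_map']
    v,u=np.mgrid[0:480,0:640]
    P=np.stack([(u-K[0,2])/K[0,0]*z,-(v-K[1,2])/K[1,1]*z,-z],-1)
    W=P@T[:3,:3].T+T[:3,3];W[z==0]=np.nan
    return W
def rot(o):
    return R.from_euler('xyz',o['tcp_rot'],degrees=True).as_matrix()
def plan(pos,yaw=None,rm=None):
    """shift in tool cm, turn deg to reach TCP pos with rot matrix"""
    o=sensors.get_obs();M=rot(o)
    s=M.T@(np.array(pos)-o['ee_pos'])*100
    t=np.zeros(3)
    if rm is not None: t=np.degrees(R.from_matrix(M.T@rm).as_rotvec())
    return s.round(2),t.round(2)
E
python3 - <<'E'
from h import *
print(sensors.get_obs())
np.set_printoptions(precision=4,suppress=True)
for n in ['side','top','wrist']:
    c=snap(n,n+'0');print(n,c['camera_matrix'],c['world_from_camera'])
    for t in ['feed_bin','flap_lip','saddle','hooks','prop_bar','bar_grip','pot','lid','lid_knob','cap_1','beaker','coil','jar']:
        print(t,[(np.round(r['location'],1).tolist(),round(r['conf'],2)) for r in models.spot_point(t,n)][:5])
E
```

```text
total 12
drwxr-xr-x  3 agent agent 4096 Dec  7 15:33 .
drwxr-xr-x 23 root  root  4096 Dec  7 15:33 ..
drwxr-xr-x  2 agent agent 4096 Dec  7 15:33 pics
{'time': 0.0, 'q': array([6.43993922e+01, 5.01211127e+00, 1.00340635e+01, 9.51009210e+01,
       6.21769344e-04, 9.00004420e+01]), 'qd': array([ 0.11740742, -0.02336399, -0.08368765, -0.00150389,  0.0610788 ,
       -0.03269424]), 'joint_efforts': array([ 3.97225594e-03, -5.20378911e+01,  4.64813697e+01,  1.58292800e-02,
        3.29618424e-04,  3.73696423e-06]), 'ee_pos': array([0.23758955, 0.49587949, 0.30316982]), 'tcp_rot': array([-8.99993788e+01,  7.89687437e-02,  6.43989503e+01]), 'wrist_force': array([-0.20184244, -0.32052486, -0.0506096 ]), 'torque': array([0.00100098, 0.00752637, 0.00836134]), 'opening': 0.08563240026036753}
side [[604.2355   0.     312.9309]
 [  0.     604.2355 235.0354]
 [  0.       0.       1.    ]] [[-0.9936  0.088  -0.071   0.5001]
 [-0.1108 -0.631   0.7678  0.9299]
 [ 0.0228  0.7708  0.6367  0.9072]
 [ 0.      0.      0.      1.    ]]
feed_bin [([313.1, 279.3], 0.7), ([251.6, 372.0], 0.65)]
flap_lip [([3
[... 640 characters left out ...]
[306.9, 251.1], 0.79)]
flap_lip [([308.4, 297.1], 0.77)]
saddle [([306.4, 201.6], 0.83)]
hooks [([307.2, 292.2], 0.67)]
prop_bar []
bar_grip [([376.1, 290.6], 0.6)]
pot []
lid [([441.9, 265.5], 0.64)]
lid_knob [([446.6, 260.0], 0.88), ([303.5, 200.8], 0.35)]
cap_1 []
beaker [([207.0, 208.4], 0.66)]
coil []
jar [([425.5, 208.2], 0.7)]
wrist [[338.7767   0.     325.5321]
 [  0.     338.7767 237.5917]
 [  0.       0.       1.    ]] [[ 0.4318 -0.8585 -0.2767  0.1671]
 [ 0.902   0.4112  0.1319  0.5287]
 [ 0.0005 -0.3065  0.9519  0.3742]
 [ 0.      0.      0.      1.    ]]
feed_bin []
flap_lip []
saddle []
hooks []
prop_bar []
bar_grip []
pot []
lid []
lid_knob []
cap_1 []
beaker []
coil []
jar []
```

View pictures.

View pics/side0.png

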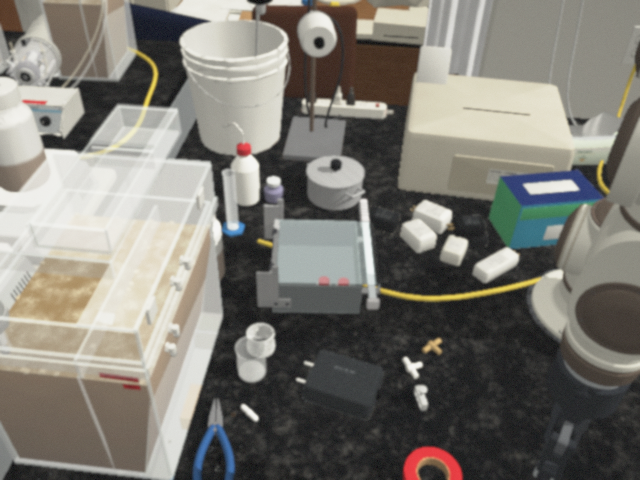

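View pics/top0.png

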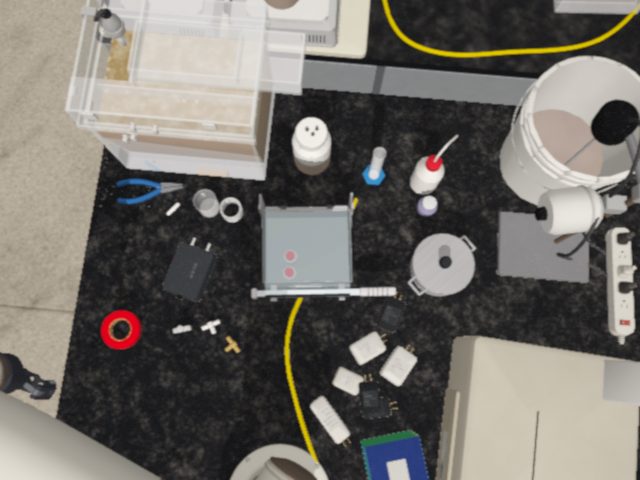

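View pics/wrist0.png

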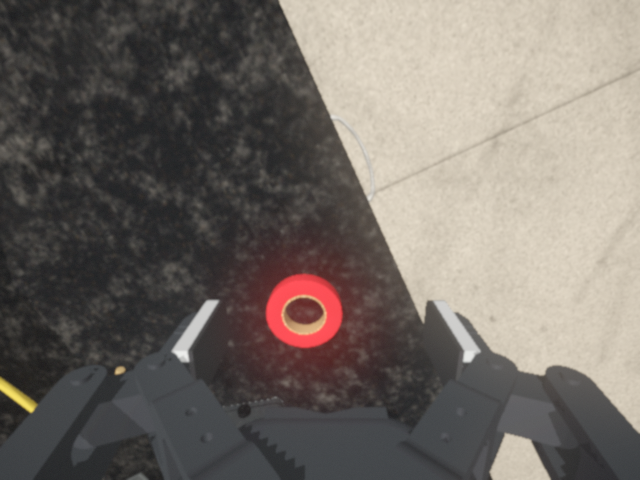

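Run:
```python
from h import *
np.set_printoptions(precision=4,suppress=True)
for n in ['top','side']:
    c=snap(n);W=cloud(c)
    np.save(n+'W.npy',W)
    print(n)
    for t in ['flap_lip','saddle','hooks','bar_grip','lid_knob','lid','pot','beaker','coil','jar','cap_1','feed_bin']:
        for r in models.spot_point(t,n)[:4]:
            u,v=r['location'];print(t,round(r['conf'],2),np.round([u,v]),px2w(c,u,v))
W=np.load('topW.npy')
# lid knob etc.: points within region
def reg(W,x0,x1,y0,y1,z0,z1):
    m=(W[...,0]>x0)&(W[...,0]<x1)&(W[...,1]>y0)&(W[...,1]<y1)&(W[...,2]>z0)&(W[...,2]<z1)
    return W[m]
c=snap('top')
for (u,v) in [(445,262),(439,250),(262,290),(352,290),(290,257),(290,271),(262,205),(350,205),(380,292)]:
    print(u,v,px2w(c,u,v))
# height map colored
H=W[...,2];im=np.clip(H/0.2,0,1);im=np.nan_to_num(im)
im=cv2.applyColorMap((im*255).astype(np.uint8),cv2.COLORMAP_JET)
im=cv2.resize(im[150:350,180:500],(800,500),interpolation=cv2.INTER_NEAREST)
cv2.imwrite('pics/h0.png',im)
cv2.imwrite('pics/topz.png',cv2.resize(c['pixels'][150:350,180:500],(800,500),interpolation=cv2.INTER_CUBIC))
```

```text
top
flap_lip 0.87 [309. 297.] [ 0.4567 -0.0297  0.0863]
saddle 0.61 [306. 199.] [0.7116 0.004  0.0012]
hooks 0.74 [305. 294.] [ 0.4614 -0.0196  0.0883]
bar_grip 0.82 [375. 291.] [ 0.4837 -0.1794  0.0755]
lid_knob 0.76 [444. 261.] [ 0.5631 -0.3301  0.1037]
lid 0.56 [440. 265.] [ 0.5562 -0.3253  0.0898]
lid 0.3 [374. 292.] [ 0.4811 -0.1789  0.0756]
beaker 0.67 [209. 206.] [0.6729 0.245  0.0016]
coil 0.84 [232. 214.] [0.657  0.1867 0.0004]
jar 0.86 [425. 207.] [ 0.7038 -0.2892  0.0491]
feed_bin 0.85 [310. 252.] [ 0.5598 -0.0209  0.0903]
side
flap_lip 0.89 [372. 252.] [ 0.4649 -0.0201  0.0875]
flap_lip 0.32 [337. 176.] [ 0.5589 -0.3084  0.0735]
saddle 0.95 [275. 234.] [ 0.6711 -0.0477  0.0897]
hooks 0.9 [370. 261.] [0.4666 0.0058 0.0871]
hooks 0.71 [335. 164.] [ 0.5678 -0.3238  0.0989]
hooks 0.27 [364. 218.] [ 0.4857 -0.1513  0.0727]
bar_grip 0.81 [365. 218.] [ 0.4839 -0.1516  0.0729]
lid_knob 0.93 [335. 166.] [ 0.5658 -0.3221  0.0958]
lid_knob 0.58 [336. 195.] [ 0.5572 -0.266   0.0486]
lid 0.61 [332. 176.] [ 0.5706 -0.3102  0.0729]
pot 0.8 [335. 194.] [ 0.5608 -0.2657  0.0523]
beaker 0.8 [249. 370.] [0.6675 0.2715 0.0379]
coil 0.88 [262. 348.] [0.6512 0.229  0.0505]
coil 0.64 [272. 199.] [ 0.7163 -0.2738  0.0145]
jar 0.96 [275. 198.] [ 0.7088 -0.2732  0.0185]
cap_1 0.43 [324. 289.] [0.5521 0.0905 0.0778]
feed_bin 0.96 [315. 277.] [0.5732 0.07   0.0874]
feed_bin 0.66 [261. 347.] [0.6544 0.2263 0.0504]
feed_bin 0.17 [323. 290.] [0.5545 0.0922 0.0769]
445 262 [ 0.5619 -0.3337  0.103 ]
439 250 [ 0.5946 -0.3236  0.0764]
262 290 [0.4685 0.086  0.0338]
352 290 [ 0.4831 -0.127   0.0676]
290 257 [0.5444 0.0237 0.0889]
290 271 [0.5115 0.0204 0.0899]
262 205 [0.6601 0.1008 0.1008]
350 205 [ 0.6836 -0.1058  0.083 ]
380 292 [ 0.4834 -0.1919  0.0742]
```

View pics/h0.png

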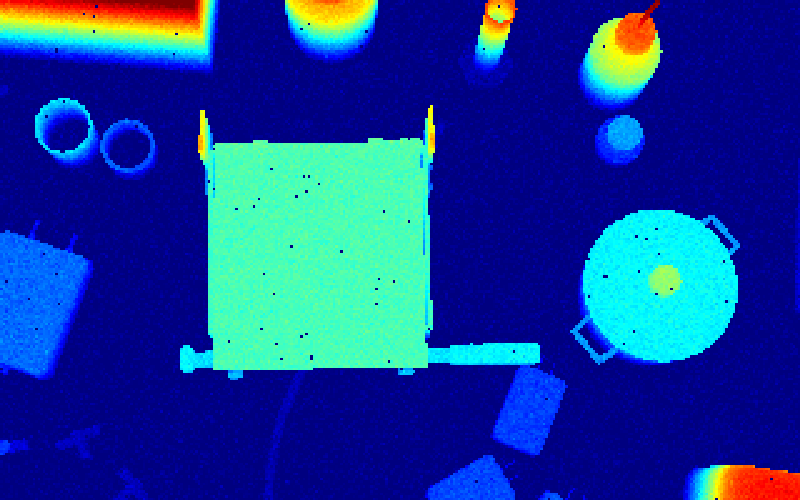

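View pics/topz.png

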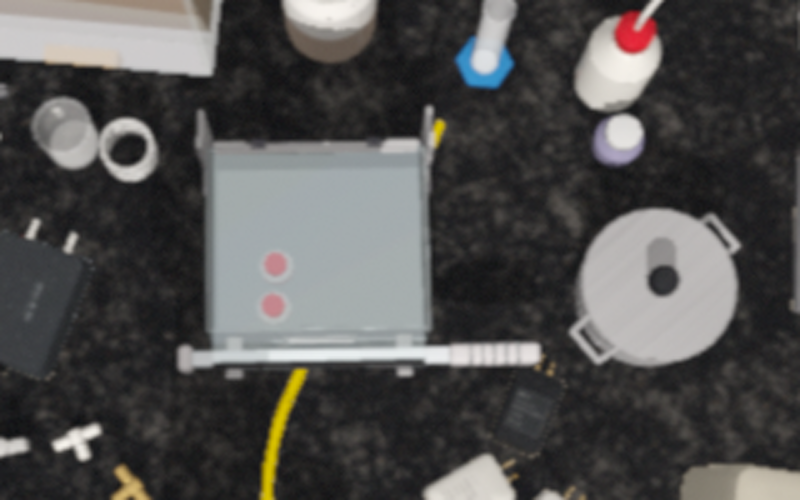

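Run:
```python
from h import *
np.set_printoptions(precision=4,suppress=True)
Wt=np.load('topW.npy');Ws=np.load('sideW.npy')
for n,W in (('top',Wt),('side',Ws)):
    m=(W[...,2]>.082)&(W[...,2]<.097)&(W[...,0]>.42)&(W[...,0]<.72)&(W[...,1]>-.16)&(W[...,1]<.16)
    m=cv2.morphologyEx(m.astype(np.uint8),cv2.MORPH_OPEN,np.ones((7,7)))>0
    P=W[m];print(n,'flap z',np.median(P[:,2]),len(P))
    (cx,cy),(w,h),a=cv2.minAreaRect((P[:,:2]*1000).astype(np.float32));print(cx,cy,w,h,a)
    print(cv2.boxPoints(((cx,cy),(w,h),a)))
    # bar
    m=(W[...,2]>.058)&(W[...,2]<.08)&(W[...,0]>.42)&(W[...,0]<.53)&(W[...,1]>-.25)&(W[...,1]<-.15)
    P=W[m];(c_,s,a)=cv2.minAreaRect((P[:,:2]*1000).astype(np.float32));print('handle',c_,s,a,np.median(P[:,2]),P[:,1].min(),P[:,1].max(),np.median(P,0))
    m=(W[...,2]>.058)&(W[...,2]<.083)&(W[...,0]>.42)&(W[...,0]<.53)&(W[...,1]>.08)&(W[...,1]<.16)
    P=W[m];print('collar',P.min(0),P.max(0),np.median(P,0),len(P))
    # lid: circle fit
    m=(W[...,2]>.066)&(W[...,2]<.084)&(W[...,0]>.46)&(W[...,0]<.68)&(W[...,1]>-.42)&(W[...,1]<-.23)
    m=cv2.morphologyEx(m.astype(np.uint8),cv2.MORPH_OPEN,np.ones((5,5)))>0
    P=W[m];print('lid',cv2.minEnclosingCircle((P[:,:2]*1000).astype(np.float32)),np.median(P[:,2]))
    m=(W[...,2]>.097)&(W[...,2]<.115)&(W[...,0]>.51)&(W[...,0]<.62)&(W[...,1]>-.40)&(W[...,1]<-.27)
    P=W[m];print('knob',cv2.minEnclosingCircle((P[:,:2]*1000).astype(np.float32)),np.median(P,0),P.mean(0))
    m=(W[...,2]>.03)&(W[...,2]<.064)&(W[...,0]>.44)&(W[...,0]<.68)&(W[...,1]>-.45)&(W[...,1]<-.22)
    P=W[m];r=np.hypot(P[:,0]-.5555,P[:,1]+.3245);P=P[(r>.074)&(r<.1)];P=P[P[:,2]>.04]
    a=np.degrees(np.arctan2(P[:,1]+.3245,P[:,0]-.5555));print('handles ang',np.histogram(a,36,(-180,180))[0])
```

```text
top flap z 0.08970802951960799 7130
561.6013793945312 -14.479148864746094 214.8166046142578 205.6658172607422 5.582942962646484
[[ 444.6983   77.4166]
 [ 464.7068 -127.2737]
 [ 678.5045 -106.3749]
 [ 658.4959   98.3154]]
handle (486.3887023925781, -188.173583984375) (19.031461715698242, 77.78138732910156) 6.131864070892334 0.07362471332509668 -0.2271377074642567 -0.15009264994878085 [ 0.4852 -0.189   0.0736]
collar [0.4438 0.0805 0.0622] [0.4799 0.1063 0.0796] [0.4554 0.0954 0.0721] 92
lid ((564.2742919921875, -336.49212646484375), 73.26753997802734) 0.07496542874433842
knob ((564.0904541015625, -335.9445495605469), 14.045307159423828) [ 0.5635 -0.3356  0.103 ] [ 0.5636 -0.3355  0.1032]
handles ang [ 0  0  0  0  0  0  0  0  0  0  1  0  6  4  9  0  0  0  0  0  0  0  0  0
  0  0  0  0  0  0 10  6 11  1  0  0]
side flap z 0.08821084348443237 6464
566.1576538085938 -15.114845275878906 218.63107299804688 208.11878967285156 5.791865825653076
[[ 446.899    77.3817]
 [ 467.9013 -129.6746]
 [ 685.4163 -107.6114]
 [ 664.4139   99.4449]]
handle (488.64501953125, -185.37681579589844) (19.103784561157227, 72.93170166015625) 6.441817283630371 0.07265898817955518 -0.22204693317727775 -0.1500353446359507 [ 0.49   -0.1849  0.0727]
collar [0.4459 0.0801 0.0582] [0.5298 0.1122 0.083 ] [0.4897 0.0874 0.0698] 375
lid ((566.8431396484375, -333.9607238769531), 76.35176849365234) 0.07294522338679366
knob ((567.3837890625, -330.58990478515625), 15.528258323669434) [ 0.5671 -0.3287  0.1006] [ 0.5673 -0.3295  0.1009]
handles ang [ 0  0  0  0  0  0  0  0  0  0  0  0  0  0  0  0  0  3  3 13 11  2  0  0
  0  0  0  0  0  6  5  6  9  0  0  0]
```

```bash
cat >> h.py <<'E'
def yawR(y): return R.from_euler('xyz',[-90,0,y],degrees=True).as_matrix()
E
python3 - <<'E'
from h import *
print(plan([.488,-.181,.24])); 
c=snap('top')
for p in [(.53,.42,0),(.53,.42+.073,0),(.53,.42-.073,0),(.603,.42,0),(.457,.42,0)]: print(p,w2px(c,p))
E
```

```text
(array([-50.24,   6.39, -51.83]), array([0., 0., 0.]))
(0.53, 0.42, 0) (np.float64(131.8577002148328), np.float64(255.2550773513755))
(0.53, 0.493, 0) (np.float64(102.65936232593975), np.float64(252.68323112179445))
(0.53, 0.347, 0) (np.float64(161.0978664081471), np.float64(257.8306078991333))
(0.603, 0.42, 0) (np.float64(136.38503478768695), np.float64(226.69282099683178))
(0.457, 0.42, 0) (np.float64(127.2345575692836), np.float64(284.4217720766897))
```

Call:
arm_command(rows=[-2.1,0,-2.2,0,7,0,1,-4.2,0,-4.3,0,14,0,1,-6.3,0,-6.5,0,21,0,1,-8.4,0,-8.6,0,28,0,1,-10.5,0,-10.8,0,35,0,1,-12.6,0,-13,0,42,0,1,-14.7,0,-15.1,0,49,0,1,-16.8,0,-17.3,0,56,0,1,-18.9,0,-19.4,0,63,0,1,-21,0,-21.6,0,70,0,1,-23.1,0,-23.8,0,77,0,1,-25.2,0,-26,0,84,0,1], force=60)

```text
time: 4.5
ee_pos: [0.3634, 0.155, 0.3041]
tcp_rot: [-90.0, -0.0, -19.9]
wrist_force: [1.2, 0.1, 0.4]
opening: 0.0858
```

Run:
```python
from h import *
o=sensors.get_obs();print(o['time'],o['q'].round(1),o['ee_pos'],o['tcp_rot'].round(2),plan([.488,-.181,.24]))
```

```text
4.5 [ 23.1 -16.   -9.3  96.7  -0.  133. ] [0.36338079 0.15498165 0.30413465] [-8.997e+01 -3.000e-02 -1.993e+01] (array([ 23.17,   6.41, -27.34]), array([0., 0., 0.]))
```

Call:
arm_command(rows=[2,0,-2.4,0,-7,0,1,4,0,-4.8,0,-14,0,1,6,0.5,-7.2,0,-21,0,1,8,1,-9.6,0,-28,0,1,10,1.5,-12,0,-35,0,1,12,2,-14.4,0,-42,0,1,14,2.5,-16.8,0,-49,0,1,16,3,-19.2,0,-56,0,1,18,3.5,-21.6,0,-63,0,1,20,4,-24,0,-70,0,1,22,4.5,-26,0,-77,0,1,23.2,5,-27.3,0,-84,0,1])

```text
time: 5.5
ee_pos: [0.4908, -0.1811, 0.2533]
tcp_rot: [-90.0, 0.0, 60.3]
wrist_force: [0.9, 0.1, 0.1]
opening: 0.0857
```

Call:
arm_command(rows=[0,0,0,0,-7,0,1,0,0,0,0,-14,0,1,0,0,0,0,-21,0,1,0,0,0,0,-28,0,1,0,0,0,0,-35,0,1,0,0,0,0,-42,0,1,0,0,0,0,-49,0,1,0,0,0,0,-56,0,1,0,0,0,0,-63,0,1,0,0,0,0,-70,0,1,0,0,0,0,-77,0,1,0,0,0,0,-84,0,1])

```text
time: 6.5
ee_pos: [0.4902, -0.1786, 0.2539]
tcp_rot: [-90.0, 0.0, 144.3]
wrist_force: [0.2, 0.2, -0.6]
opening: 0.0854
```

Call:
arm_command(rows=[0,0,0,0,-7,0,1,0,0,0,0,-14,0,1,0,0,0,0,-21,0,1,0,0,0,0,-28,0,1,0,0,0,0,-35,0,1,0,0,0,0,-37.7,0,1,0,0,0,0,-37.7,0,1])

```text
time: 7.08
ee_pos: [0.4902, -0.1786, 0.2539]
tcp_rot: [-90.0, 0.0, -178.2]
wrist_force: [-0.0, 1.2, -0.1]
opening: 0.0854
```

Run:
```python
from h import *
np.set_printoptions(precision=4,suppress=True)
o=sensors.get_obs();print(o['time'],o['q'].round(1),o['ee_pos'],o['tcp_rot'].round(2),plan([.488,-.181,.24],rm=yawR(185.8)))
c=snap('wrist','w1')
print(c['world_from_camera'])
for r in models.spot_point('bar_grip','wrist'): print(r, px2w(c,*r['location']))
W=cloud(c);np.save('wW.npy',W)
m=(W[...,2]>.055)&(W[...,2]<.083)&(W[...,0]>.44)&(W[...,0]<.53)&(W[...,1]>-.25)&(W[...,1]<-.14)
P=W[m];print(len(P),cv2.minAreaRect((P[:,:2]*1000).astype(np.float32)),np.median(P,0),P.min(0),P.max(0))
```

```text
7.0833 [ -20.     0.3   -0.3   89.4    0.  -111.8] [ 0.4902 -0.1786  0.2539] [ -90.      0.   -178.19] (array([0.23, 1.39, 0.23]), array([-0.  , -3.99, -0.  ]))
[[-0.9995  0.0304  0.0096  0.493 ]
 [-0.0319 -0.9512 -0.3068 -0.2583]
 [-0.0003 -0.307   0.9517  0.3242]
 [ 0.      0.      0.      1.    ]]
{'location': [330.5, 226.2], 'conf': 0.59} [ 0.487  -0.1872  0.0747]
2512 ((485.2774963378906, -183.8719482421875), (18.637908935546875, 89.0653076171875), 6.716223239898682) [ 0.4858 -0.1898  0.074 ] [ 0.473  -0.2286  0.0553] [ 0.4985 -0.14    0.0764]
```

View pics/w1.png

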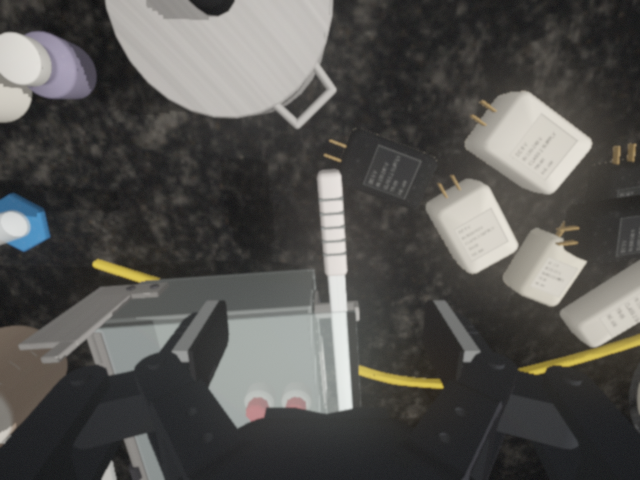

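Run:
```python
from h import *
print(plan([.4857,-.1825,.116],rm=yawR(186.0)))
```

```text
(array([ 0.46, 13.79,  0.38]), array([ 0.  , -4.44, -0.  ]))
```

Call:
arm_command(rows=[0.46,2,0.38,0,-4.4,0,1,0.46,5,0.38,0,-4.4,0,1,0.46,8,0.38,0,-4.4,0,1,0.46,11,0.38,0,-4.4,0,1,0.46,13,0.38,0,-4.4,0,1,0.46,13.8,0.38,0,-4.4,0,1,0.46,13.8,0.38,0,-4.4,0,0,0.46,13.8,0.38,0,-4.4,0,-0.5,0.46,13.8,0.38,0,-4.4,0,-1,0.46,13.8,0.38,0,-4.4,0,-1,0.46,13.8,0.38,0,-4.4,0,-1,0.46,13.8,0.38,0,-4.4,0,-1], force=60)

```text
time: 8.18
ee_pos: [0.4862, -0.1827, 0.1169]
tcp_rot: [-90.0, 0.1, -173.9]
wrist_force: [0.7, -0.7, 3.0]
opening: 0.0171
```

Call:
arm_command(rows=[0,0,0,0,0,0,-1,0,0,0,0,0,0,-1,0,0,0,0,0,0,-1,0,0,0,0,0,0,-1,0,0,0,0,0,0,-1,0,0,0,0,0,0,-1], force=110)

```text
time: 8.68
ee_pos: [0.4862, -0.1827, 0.1167]
tcp_rot: [-90.0, 0.1, -173.9]
wrist_force: [0.5, -1.3, 5.0]
opening: 0.0163
```

Run:
```python
from h import *
np.set_printoptions(precision=4,suppress=True)
o=sensors.get_obs();print(o['time'],o['q'].round(1),o['ee_pos'],o['tcp_rot'].round(2),o['opening'],o['wrist_force'],o['torque'])
```

```text
8.6833 [ -20.6    1.3  -14.5   74.1    0.  -116.7] [ 0.4862 -0.1827  0.1167] [ -89.97    0.09 -173.92] 0.01631538229563111 [ 0.5415 -1.269   4.9738] [ 0.1914  0.0212 -0.0654]
```

Call:
arm_command(rows=[0,-0.6,0,0,0,0,-1,0,-1.2,0,0,0,0,-1,0,-1.8,0,0,0,0,-1,-0.2,-2.6,0,0,0,0,-1,-0.4,-3.4,0,0,0,0,-1,-0.6,-4.2,0,0,0,0,-1,-0.8,-5.1,0,0,0,0,-1,-1,-5.9,0,0,0,0,-1,-1.4,-6.9,0,0,0,0,-1,-1.8,-7.9,0,0,0,0,-1,-2.3,-8.9,0,0,0,0,-1,-2.3,-8.9,0,0,0,0,-1])

```text
time: 9.68
ee_pos: [0.5099, -0.1802, 0.2073]
tcp_rot: [-89.9, 0.2, -173.9]
wrist_force: [-0.2, -0.2, -0.8]
opening: 0.0159
```

Run:
```python
from h import *
np.set_printoptions(precision=4,suppress=True)
o=sensors.get_obs();print(o['time'],o['q'].round(1),o['ee_pos'],o['tcp_rot'].round(2),o['opening'],o['wrist_force'],o['torque'])
c=snap('side','s2');W=cloud(c)
cv2.imwrite('pics/s2z.png',cv2.resize(c['pixels'][120:360,200:520],(800,600),interpolation=cv2.INTER_CUBIC))
```

```text
9.6833 [ -19.5    2.7   -3.    84.1    0.  -115.6] [ 0.5099 -0.1802  0.2073] [ -89.93    0.16 -173.89] 0.015928252095493516 [-0.171  -0.1639 -0.8338] [-0.0775  0.0827  0.0639]
```

View pics/s2z.png

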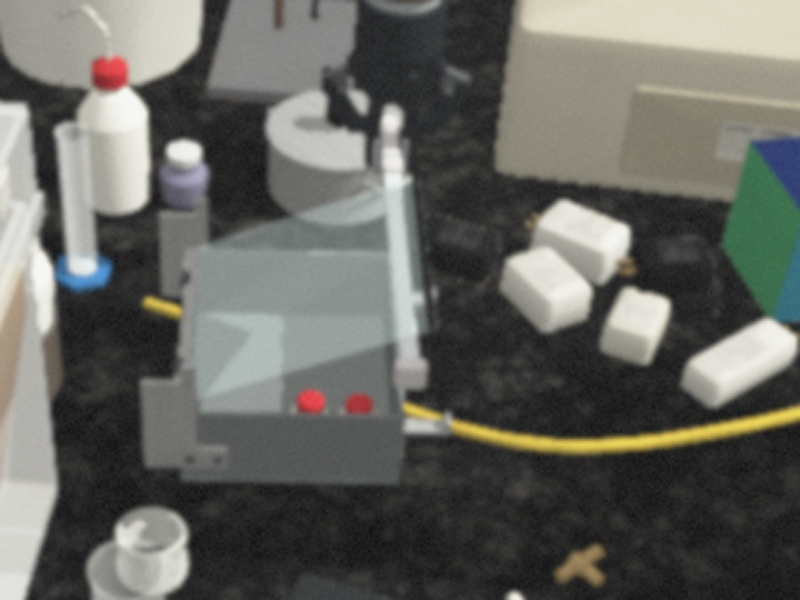

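Call:
arm_command(rows=[-0.7,-1.5,0,0,0,0,-1,-1.4,-2.9,0,0,0,0,-1,-2.6,-3.95,0,0,0,0,-1,-3.8,-5,0,0,0,0,-1,-5,-6.05,0,0,0,0,-1,-6.2,-7.1,0,0,0,0,-1,-7.7,-7.3,0,0,0,0,-1,-9.2,-7.5,0,0,0,0,-1,-10.7,-7.7,0,0,0,0,-1,-12.3,-7.8,0,0,0,0,-1,-12.3,-7.8,0,0,0,0,-1,-12.3,-7.8,0,0,0,0,-1])

```text
time: 10.73
ee_pos: [0.6309, -0.167, 0.2816]
tcp_rot: [-90.0, -0.1, -173.9]
wrist_force: [-0.4, -0.1, -2.1]
opening: 0.0163
```

Run:
```python
from h import *
np.set_printoptions(precision=4,suppress=True)
o=sensors.get_obs();print(o['time'],o['q'].round(1),o['ee_pos'],o['tcp_rot'].round(2),o['opening'],o['wrist_force'],o['torque'])
c=snap('side','s3');W=cloud(c);np.save('s3W.npy',W)
cv2.imwrite('pics/s3z.png',cv2.resize(c['pixels'][120:360,200:520],(800,600),interpolation=cv2.INTER_CUBIC))
c=snap('top','t3');np.save('t3W.npy',cloud(c))
cv2.imwrite('pics/t3z.png',cv2.resize(c['pixels'][150:350,180:500],(800,500),interpolation=cv2.INTER_CUBIC))
```

```text
10.7333 [ -14.8   19.4   24.6   95.2   -0.  -110.9] [ 0.6309 -0.167   0.2816] [ -90.03   -0.11 -173.89] 0.016332127952977244 [-0.3682 -0.1286 -2.1376] [-0.1281  0.0631  0.0601]
```

View pics/s3z.png

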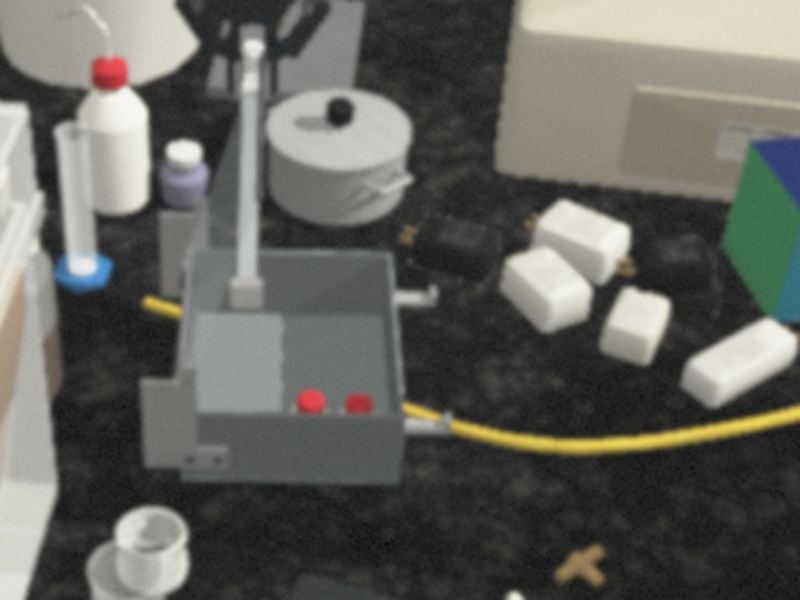

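View pics/t3z.png

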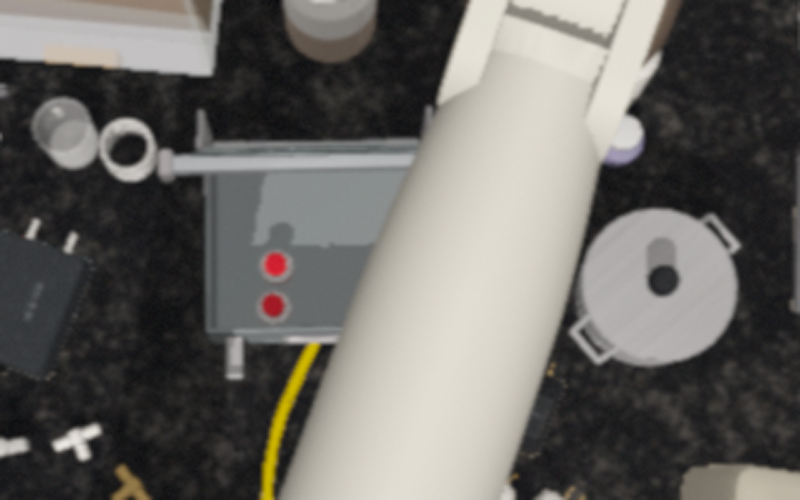

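Run:
```python
from h import *
np.set_printoptions(precision=4,suppress=True)
for n in 's3W.npy','t3W.npy':
    W=np.load(n)
    m=(W[...,2]>.19)&(W[...,2]<.27)&(W[...,0]>.5)&(W[...,0]<.68)&(W[...,1]>-.04)&(W[...,1]<.16)
    P=W[m]
    P=P[P[:,2]<.262]
    for a,b in [(-.04,0),(0,.04),(.04,.08),(.08,.095),(.1,.115)]:
        Q=P[(P[:,1]>a)&(P[:,1]<b)]
        if len(Q): print(n,a,b,len(Q),Q.min(0),Q.max(0),np.median(Q,0))
    # saddle teeth tops
    m=(W[...,2]>.11)&(W[...,2]<.15)&(W[...,0]>.6)&(W[...,0]<.72)&(W[...,1]>-.14)&(W[...,1]<.12)
    P=W[m]
    for s in (1,-1):
        Q=P[P[:,1]*s>.05]
        if len(Q):print('saddle',s,len(Q),Q.min(0),Q.max(0),np.median(Q,0)); print('tooth', Q[Q[:,2]>.13].mean(0) if (Q[:,2]>.13).any() else None)
    # bin walls top
    m=(W[...,2]>.078)&(W[...,2]<.094)&(W[...,0]>.44)&(W[...,0]<.72)&(W[...,1]>-.15)&(W[...,1]<.12)
    P=W[m];print(len(P),cv2.minAreaRect((P[:,:2]*1000).astype(np.float32)))
```

```text
s3W.npy -0.04 0 124 [ 0.6181 -0.04    0.1903] [ 0.642  -0.      0.2616] [ 0.6298 -0.0193  0.2263]
s3W.npy 0 0.04 135 [0.6043 0.0005 0.19  ] [0.6381 0.0399 0.2618] [0.6244 0.0232 0.2292]
s3W.npy 0.04 0.08 205 [0.5996 0.04   0.1902] [0.6344 0.0798 0.2607] [0.6158 0.0625 0.2317]
s3W.npy 0.08 0.095 130 [0.5988 0.0801 0.1903] [0.6293 0.095  0.2618] [0.6126 0.0893 0.2313]
s3W.npy 0.1 0.115 26 [0.5914 0.1004 0.2295] [0.6128 0.1145 0.2378] [0.6035 0.1055 0.2331]
saddle 1 241 [0.6386 0.0511 0.11  ] [0.6826 0.1119 0.1489] [0.6517 0.1059 0.1219]
tooth [0.6458 0.0897 0.1384]
saddle -1 175 [ 0.6583 -0.1104  0.1102] [ 0.7064 -0.0502  0.1489] [ 0.6736 -0.1021  0.1215]
tooth [ 0.666  -0.0867  0.1379]
876 ((592.6025390625, -6.703453063964844), (203.74183654785156, 222.01988220214844), 5.8751020431518555)
t3W.npy -0.04 0 156 [ 0.6052 -0.0399  0.1902] [ 0.6403 -0.0001  0.2461] [ 0.6135 -0.0206  0.2343]
t3W.npy 0 0.04 142 [0.6012 0.0001 0.2149] [0.6258 0.0397 0.2393] [0.6092 0.019  0.2333]
t3W.npy 0.04 0.08 156 [0.5963 0.04   0.1944] [0.6273 0.0799 0.26  ] [0.605  0.0613 0.2338]
t3W.npy 0.08 0.095 60 [0.5942 0.0801 0.1941] [0.6267 0.0948 0.2489] [0.6013 0.0867 0.234 ]
t3W.npy 0.1 0.115 74 [0.587  0.1001 0.2208] [0.6107 0.115  0.2423] [0.5976 0.1091 0.2345]
saddle 1 52 [0.6391 0.0605 0.1189] [0.6799 0.1056 0.1479] [0.6493 0.101  0.1287]
tooth [0.6448 0.0878 0.1407]
saddle -1 28 [ 0.6571 -0.1081  0.1161] [ 0.705  -0.0521  0.1487] [ 0.6866 -0.1052  0.1253]
tooth [ 0.6584 -0.0642  0.1432]
278 ((590.1202392578125, -11.796295166015625), (202.3878936767578, 207.99935913085938), 6.233811855316162)
```

Call:
arm_command(rows=[-1.4,0.8,0,0,0,0,-1,-2.8,1.7,0,0,0,0,-1,-4.1,2.6,0,0,0,0,-1,-4.9,3.6,0,0,0,0,-1,-5.6,4.6,0,0,0,0,-1,-5.8,5.6,0,0,0,0,-1,-5.8,6.6,0,0,0,0,-1,-5.8,7.6,0,0,0,0,-1,-5.8,7.9,0,0,0,0,-1,-5.8,7.9,0,0,0,0,-1])

```text
time: 11.67
ee_pos: [0.6878, -0.1609, 0.2027]
tcp_rot: [-90.0, -0.1, -173.9]
wrist_force: [-2.0, -0.5, -0.7]
opening: 0.0162
```

```bash
cat > bar.py <<'E'
from h import *
np.set_printoptions(precision=4,suppress=True)
import sys
o=sensors.get_obs();print(o['time'],o['q'].round(1),o['ee_pos'],o['tcp_rot'].round(2),o['opening'],o['wrist_force'],o['torque'])
t=sys.argv[1]
c=snap('side','s'+t);W=cloud(c);np.save('s.npy',W)
cv2.imwrite(f'pics/s{t}z.png',cv2.resize(c['pixels'][120:360,200:520],(800,600),interpolation=cv2.INTER_CUBIC))
c=snap('top','t'+t);np.save('t.npy',cloud(c))
cv2.imwrite(f'pics/t{t}z.png',cv2.resize(c['pixels'][150:350,180:500],(800,500),interpolation=cv2.INTER_CUBIC))
a=np.radians(5.9);B=np.array([[np.cos(a),np.sin(a)],[-np.sin(a),np.cos(a)]])
O=np.array([.576,-.0146])
for n in 's','t':
    W=np.load(n+'.npy');b=(W[...,:2]-O)@B.T;X,Y,Z=b[...,0]*1e3,b[...,1]*1e3,W[...,2]*1e3
    for y0,y1 in [(-130,-112),(-90,-70),(0,20),(60,90),(92,102),(112,120),(121,132)]:
        m=(Y>y0)&(Y<y1)&(Z>105)&(Z<185)&(X>70)&(X<140)
        if m.any(): print(n,y0,y1,m.sum(),'top z',np.percentile(Z[m],[50,90]).round(1),'x',np.percentile(X[m],[5,50,95]).round(1), 'x of top band',np.median(X[m][Z[m]>np.percentile(Z[m],60)]).round(1))
E
python3 bar.py 4
```

```text
11.6667 [ -13.2   26.5   25.1   88.7   -0.  -109.2] [ 0.6878 -0.1609  0.2027] [ -90.03   -0.1  -173.92] 0.016244193922972702 [-1.9556 -0.4565 -0.7392] [-0.1684  0.2567  0.046 ]
s -130 -112 61 top z [155.5 159.7] x [ 90.5  97.3 107.9] x of top band 97.1
s -90 -70 77 top z [155.2 178.3] x [ 92.7 107.2 115.7] x of top band 112.9
s 0 20 91 top z [154.4 177.5] x [ 91.6 105.8 114.7] x of top band 112.3
s 60 90 154 top z [154.2 176.6] x [ 90.8 105.1 114.3] x of top band 111.3
s 92 102 70 top z [155.  177.4] x [ 89.9 106.9 115. ] x of top band 112.2
s 112 120 115 top z [115.3 152.8] x [ 78.4  95.5 118. ] x of top band 84.7
s 121 132 44 top z [157.3 159.2] x [ 84.6  95.3 108.1] x of top band 94.2
t -90 -70 79 top z [159.3 179.1] x [ 91.7 108.3 113.3] x of top band 111.6
t 0 20 160 top z [156.3 176.5] x [ 89.1 101.8 112.6] x of top band 109.6
t 60 90 242 top z [156.4 177. ] x [ 88.5 101.4 112.7] x of top band 109.7
t 92 102 75 top z [156.1 176.2] x [ 88.6 100.  113.2] x of top band 109.5
t 112 120 28 top z [153.7 157.6] x [88.1 92.4 99.7] x of top band 94.6
t 121 132 57 top z [158.3 162.9] x [ 83.1  93.4 104.8] x of top band 95.5
```

View pics/s4z.png

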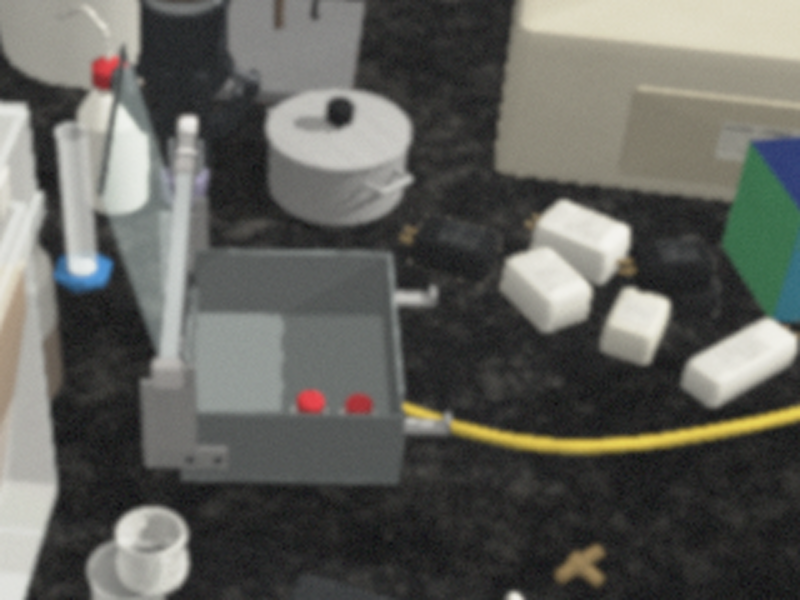

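View pics/t4z.png

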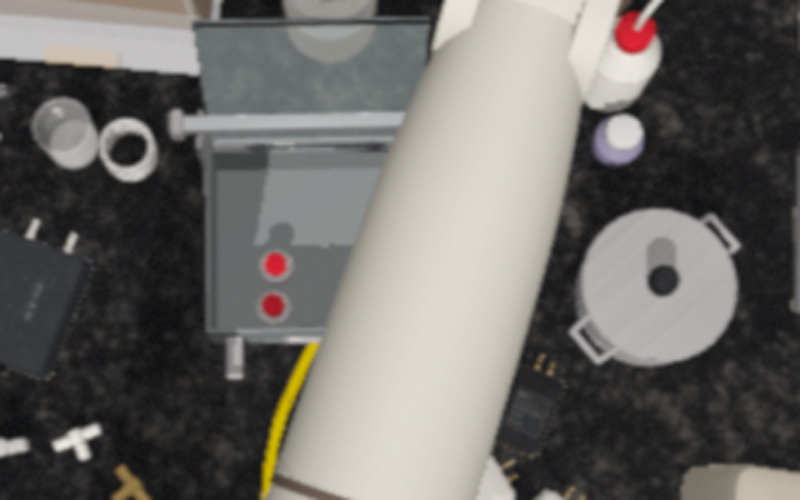

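Call:
arm_command(rows=[-0.3,0.3,0,0,0,0,-1,-0.3,0.7,0,0,0,0,-1,-0.3,1.1,0,0,0,0,-1,-0.3,1.4,0,0,0,0,-1,-0.3,1.7,0,0,0,0,-1,-0.3,1.9,0,0,0,0,-1,-0.3,1.95,0,0,0,0,-1,-0.3,1.95,0,0,0,0,-1])

```text
time: 12.43
ee_pos: [0.6915, -0.1606, 0.1844]
tcp_rot: [-90.0, -0.0, -173.9]
wrist_force: [-1.5, -0.6, -0.7]
opening: 0.0163
```

```bash
python3 bar.py 5
```

```text
12.4333 [ -13.1   26.9   23.6   86.7    0.  -109.2] [ 0.6915 -0.1606  0.1844] [ -90.     -0.   -173.91] 0.016261572259593886 [-1.4715 -0.5905 -0.651 ] [0.001  0.1856 0.0817]
s -130 -112 59 top z [138.3 141.2] x [ 95.  101.6 110.3] x of top band 101.7
s -90 -70 134 top z [142.8 174.7] x [ 97.5 119.5 137.3] x of top band 131.0
s 0 20 171 top z [140.8 175.5] x [ 97.5 118.1 137.1] x of top band 130.3
s 60 90 286 top z [141.5 175.7] x [ 95.7 118.2 136.4] x of top band 130.9
s 92 102 109 top z [142.4 174.9] x [ 97.6 120.1 136.7] x of top band 130.4
s 112 120 84 top z [122.3 136.3] x [ 78.4  85.7 117.9] x of top band 86.5
s 121 132 39 top z [139.3 141. ] x [ 88.4  99.2 108.9] x of top band 99.3
t -90 -70 172 top z [156.3 179.5] x [ 97.3 123.3 136.1] x of top band 131.4
t 0 20 228 top z [148.3 176.8] x [ 93.5 118.3 135. ] x of top band 129.2
t 60 90 346 top z [146.  177.2] x [ 92.7 117.4 134.8] x of top band 129.0
t 92 102 100 top z [145.7 177.8] x [ 92.8 117.5 134.5] x of top band 129.0
t 112 120 24 top z [134.9 137.3] x [ 91.4  98.1 104.5] x of top band 101.4
t 121 132 53 top z [140.4 144.7] x [ 86.5  95.4 108.1] x of top band 98.9
```

View pics/s5z.png

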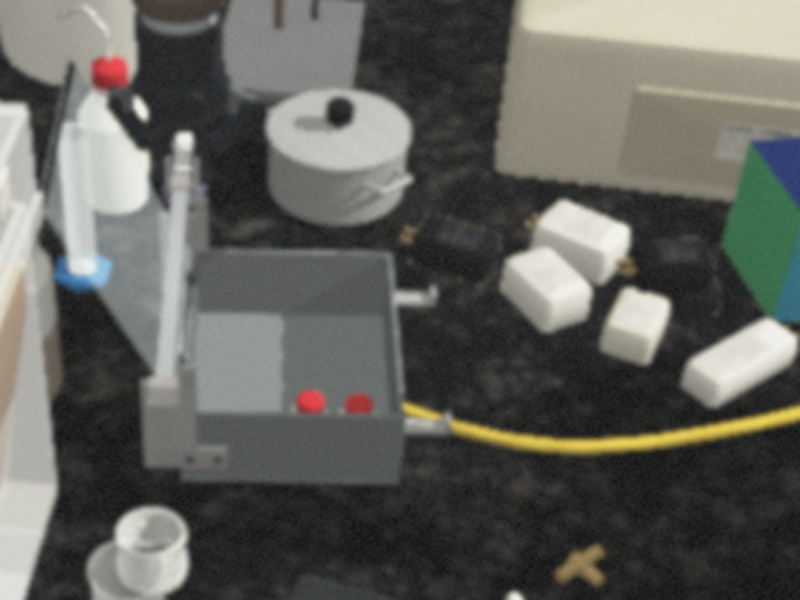

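Call:
arm_command(rows=[0.2,0.1,0,0,0,0,-1,0.4,0.15,0,0,0,0,-1,0.4,0.2,0,0,0,0,-1,0.4,0.2,0,0,0,0,-1])

```text
time: 12.87
ee_pos: [0.688, -0.161, 0.184]
tcp_rot: [-90.0, 0.2, -173.9]
wrist_force: [0.1, 0.0, 7.3]
opening: 0.0164
```

```bash
python3 bar.py 6
```

```text
12.8667 [ -13.2   26.2   22.6   86.3    0.  -109.3] [ 0.688 -0.161  0.184] [ -89.97    0.17 -173.91] 0.016433399110494632 [0.075  0.0104 7.3117] [ 0.3823  0.0436 -0.0208]
s -130 -112 61 top z [137.  140.8] x [ 90.9  99.3 108.4] x of top band 99.5
s -90 -70 125 top z [140.7 176.8] x [ 93.1 113.8 129.2] x of top band 123.7
s 0 20 146 top z [141.9 176.4] x [ 92.1 113.3 128.1] x of top band 123.8
s 60 90 238 top z [141.1 176.1] x [ 92.7 112.7 127.5] x of top band 122.8
s 92 102 107 top z [138.3 177.8] x [ 92.  111.2 128.2] x of top band 123.4
s 112 120 102 top z [124.2 137.4] x [ 78.3  85.7 116.5] x of top band 87.5
s 121 132 48 top z [139.7 141.8] x [ 87.2  95.7 108.7] x of top band 97.3
t -90 -70 151 top z [156.2 178.1] x [ 94.8 116.8 127.8] x of top band 123.4
t 0 20 202 top z [146.2 176.9] x [ 89.4 112.4 125.9] x of top band 121.0
t 60 90 309 top z [145.8 176.8] x [ 89.5 111.9 125.5] x of top band 120.9
t 92 102 85 top z [144.5 175.8] x [ 89.3 111.9 125.5] x of top band 121.6
t 112 120 27 top z [136.8 140.3] x [87.9 92.6 99.7] x of top band 94.5
t 121 132 55 top z [141.6 145.7] x [ 84.5  92.6 104.8] x of top band 95.2
```

Call:
arm_command(rows=[0,0,0,0,0,0,-0.5,0,0,0,0,0,0,0,0,0,0,0,0,0,0,0,0,0,0,0,0,0,0,0,0,0,0,0,0,-1,0,0,0,0,0,0,-3,0,0,0,0,0,0,-6,0,0,0,0,0,0,-9,0,0,0,0,0,0,-12,0,0,0,0,0,0,-12,0,0,0,0])

```text
invalid input
```

```bash
python3 bar.py 7
```

```text
12.9667 [ -13.2   26.2   22.6   86.3    0.  -109.3] [ 0.6881 -0.161   0.184 ] [ -89.97    0.17 -173.91] 0.016437365068269105 [-0.8468  0.6356  7.1723] [0.3262 0.0136 0.029 ]
s -130 -112 63 top z [138.4 140.6] x [ 90.8  99.1 108.1] x of top band 99.4
s -90 -70 118 top z [142.8 177. ] x [ 94.4 114.  129.2] x of top band 123.8
s 0 20 144 top z [140.4 177.6] x [ 92.  113.2 128.2] x of top band 123.6
s 60 90 239 top z [139.6 177.3] x [ 92.9 112.2 127.8] x of top band 123.4
s 92 102 105 top z [141. 174.] x [ 92.2 113.  128. ] x of top band 123.0
s 112 120 86 top z [125.7 137.6] x [ 78.2  85.6 116.5] x of top band 91.0
s 121 132 51 top z [139.8 142.4] x [ 86.5  97.8 108.8] x of top band 99.3
t -90 -70 149 top z [155.4 177.8] x [ 95.  116.5 126.5] x of top band 123.3
t 0 20 205 top z [146.5 178. ] x [ 90.2 113.1 127. ] x of top band 122.0
t 60 90 307 top z [143.9 176.2] x [ 89.6 111.6 125.8] x of top band 120.8
t 92 102 87 top z [145.  176.4] x [ 90.1 112.1 125.7] x of top band 120.2
t 112 120 24 top z [136.9 141.1] x [88.2 92.8 99.9] x of top band 95.5
t 121 132 58 top z [141.1 144.9] x [ 84.   91.6 105.3] x of top band 94.8
```

View pics/s7z.png

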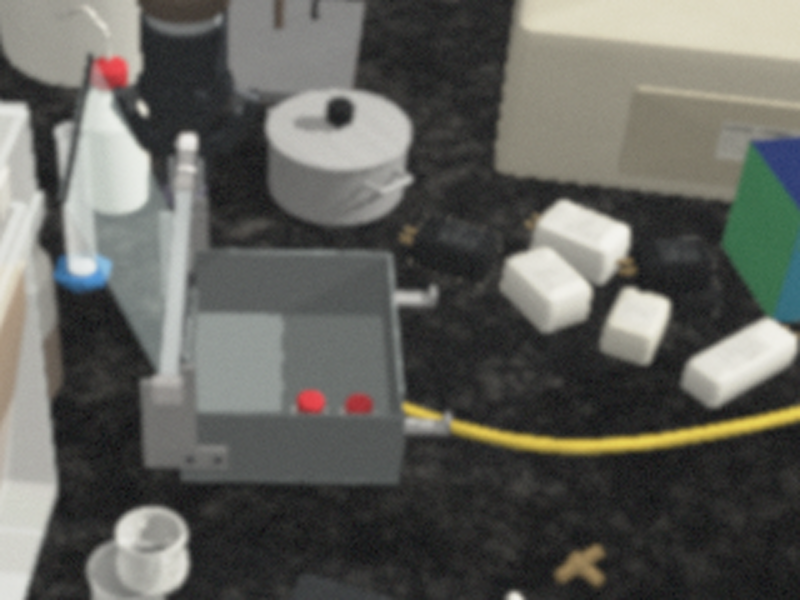

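View pics/t7z.png

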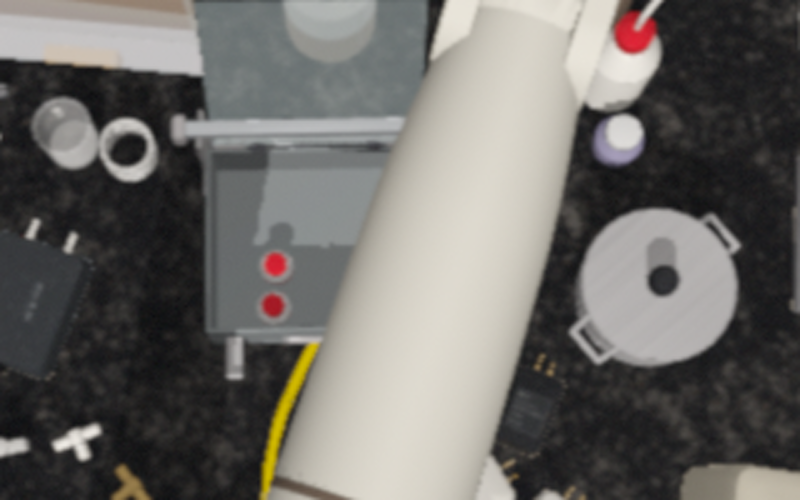

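Call:
arm_command(rows=[0,0,0,0,0,0,-0.5,0,0,0,0,0,0,-0.2,0,0,0,0,0,0,0,0,0,0,0,0,0,0,0,-1,0,0,0,0,0,0,-3,0,0,0,0,0,0,-6,0,0,0,0,0,0,-9,0,0,0,0,0,0,-12,0,0,0,0,0,0,-12,0,0,0,0,0])

```text
time: 13.9
ee_pos: [0.6879, -0.1611, 0.3103]
tcp_rot: [-89.8, 0.5, -173.9]
wrist_force: [-1.0, 0.9, 0.7]
opening: 0.0426
```

```bash
python3 bar.py 8
```

```text
13.9 [ -13.2   28.7   40.2  101.     0.  -109.3] [ 0.6879 -0.1611  0.3103] [ -89.83    0.5  -173.91] 0.04263133498237616 [-1.0172  0.9069  0.7187] [-0.0277  0.0582 -0.0022]
s -130 -112 60 top z [137.6 141. ] x [ 89.   97.3 106. ] x of top band 97.3
s -90 -70 117 top z [138.  175.3] x [ 90.9 109.1 124.5] x of top band 119.0
s 0 20 137 top z [138.1 176.8] x [ 91.5 110.2 124.2] x of top band 119.4
s 60 90 229 top z [139.1 177. ] x [ 90.8 109.6 123.7] x of top band 119.5
s 92 102 93 top z [144.3 176. ] x [ 93.5 110.9 123.6] x of top band 119.2
s 112 120 89 top z [123.6 136.6] x [ 78.4  87.6 116.4] x of top band 90.2
s 121 132 47 top z [138.7 141.4] x [ 84.7  92.  105.3] x of top band 92.0
t -90 -70 41 top z [170.2 181.9] x [110.7 118.7 123.9] x of top band 121.5
t 0 20 187 top z [148.3 178.8] x [ 89.5 110.2 122.1] x of top band 117.7
t 60 90 295 top z [144.4 176.7] x [ 88.  108.3 121.4] x of top band 117.2
t 92 102 84 top z [145.  177.8] x [ 87.7 108.9 121.5] x of top band 117.9
t 112 120 23 top z [136.  139.6] x [87.5 92.1 99. ] x of top band 94.4
t 121 132 57 top z [139.5 144.4] x [ 82.4  91.1 102.8] x of top band 94.3
```

View pics/s8z.png

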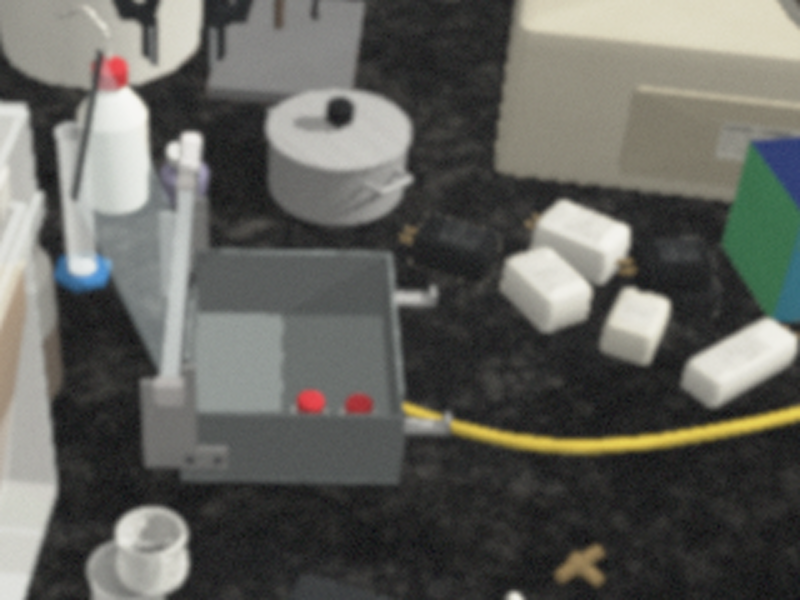

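Run:
```python
from h import *
print(plan([.564,-.3355,.25],rm=yawR(186.)))
```

```text
(array([14.19,  5.42, 16.02]), array([-0.06,  0.09, -0.18]))
```

Call:
arm_command(rows=[2.4,0,2.7,0,0,0,0.2,4.8,0,5.4,0,0,0,0.4,7.2,1,8.1,0,0,0,0.4,9.6,2,10.8,0,0,0,0.4,12,3,13.5,0,0,0,0.4,14.2,4.2,16,0,0,0,0.4,14.2,5.4,16,0,0,0,0.4,14.2,5.4,16,0,0,0,0.4,14.2,5.4,16,0,0,0,0.4])

```text
time: 14.75
ee_pos: [0.5628, -0.3349, 0.247]
tcp_rot: [-90.1, -0.1, -173.9]
wrist_force: [0.6, -0.5, 0.0]
opening: 0.0598
```

```bash
cat > knob.py <<'E'
from h import *
np.set_printoptions(precision=4,suppress=True)
import sys
o=sensors.get_obs();print(o['time'],o['q'].round(1),o['ee_pos'],o['tcp_rot'].round(2),o['opening'],o['wrist_force'])
x0,y0,zl=map(float,sys.argv[1:4])   # approx centre, lid origin z
for n in ['wrist','top','side']:
    c=snap(n,n+sys.argv[4]);W=cloud(c)
    r=np.hypot(W[...,0]-x0,W[...,1]-y0)
    m=(r<.05)&(W[...,2]>zl+.034)&(W[...,2]<zl+.052)
    P=W[m]
    if len(P)>8:
        ce=cv2.minEnclosingCircle((P[:,:2]*1000).astype(np.float32));print(n,'knob',len(P),ce,np.median(P,0),P.mean(0))
    m=(r<.11)&(W[...,2]>zl+.004)&(W[...,2]<zl+.022)
    m=cv2.morphologyEx(m.astype(np.uint8),cv2.MORPH_OPEN,np.ones((5,5)))>0
    P=W[m]
    if len(P)>50: print(n,'lid',len(P),cv2.minEnclosingCircle((P[:,:2]*1000).astype(np.float32)),np.median(P[:,2]))
    for q in models.spot_point('lid_knob',n)[:2]:print(q,px2w(c,*q['location']))
E
python3 knob.py .564 -.334 .062 9
```

```text
14.75 [ -30.8   19.2   20.4   91.4    0.  -126.8] [ 0.5628 -0.3349  0.247 ] [ -90.11   -0.12 -173.95] 0.05977140458273704 [ 0.6015 -0.51    0.034 ]
wrist knob 1297 ((563.9964599609375, -336.52996826171875), 14.443183898925781) [ 0.5641 -0.3385  0.103 ] [ 0.5642 -0.3382  0.1025]
wrist lid 26003 ((563.817626953125, -336.2341613769531), 72.947998046875) 0.0745280935592105
{'location': [323.5, 243.6], 'conf': 0.61} [ 0.5647 -0.3412  0.1038]
{'location': [323.1, 231.5], 'conf': 0.61} [ 0.5658 -0.3487  0.1009]
top lid 707 ((586.5241088867188, -304.72491455078125), 60.31290054321289) 0.07444286752435691
{'location': [446.2, 263.3], 'conf': 0.63} [ 0.4569 -0.2304  0.6344]
side knob 65 ((568.0952758789062, -329.4470520019531), 15.054645538330078) [ 0.5674 -0.3292  0.1006] [ 0.5675 -0.3296  0.1007]
side lid 1334 ((566.6347045898438, -333.6658630371094), 75.1458511352539) 0.07289893553195104
{'location': [335.1, 162.1], 'conf': 0.92} [ 0.5671 -0.3293  0.1013]
```

View pics/wrist9.png

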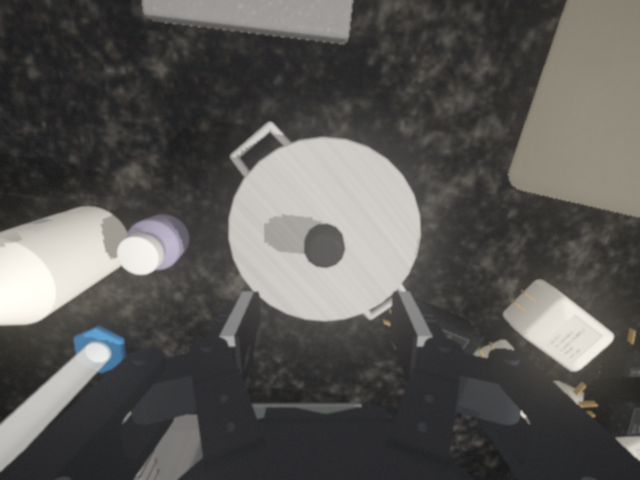

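Run:
```python
from h import *
print(plan([.564,-.3363,.152],rm=yawR(186.)))
```

```text
(array([0.03, 9.69, 0.18]), array([-0.03,  0.16, -0.04]))
```

Call:
arm_command(rows=[0,2.5,0.2,0,0,0,0.4,0,5,0.2,0,0,0,0.4,0,7.5,0.2,0,0,0,0.4,0,9,0.2,0,0,0,0.4,0,9.6,0.2,0,0,0,0.4,0,9.6,0.2,0,0,0,-0.2,0,9.6,0.2,0,0,0,-0.6,0,9.6,0.2,0,0,0,-1,0,9.6,0.2,0,0,0,-1,0,9.6,0.2,0,0,0,-1], force=40)

```text
time: 15.88
ee_pos: [0.5642, -0.3374, 0.1543]
tcp_rot: [-89.9, 0.1, -173.9]
wrist_force: [1.3, 1.5, 5.9]
opening: 0.0268
```

Call:
arm_command(rows=[0,0,0,0,0,0,-1,0,0,0,0,0,0,-1,0,0,0,0,0,0,-1], force=70)

```text
time: 16.13
ee_pos: [0.5642, -0.3374, 0.1544]
tcp_rot: [-89.9, 0.1, -173.9]
wrist_force: [-0.6, 0.8, 6.9]
opening: 0.0261
```

Call:
arm_command(rows=[0,-0.5,0,0,0,0,-1,0,-1,0,0,0,0,-1,0,-1.8,0,0,0,0,-1,0,-3,0,0,0,0,-1,0,-5,0,0,0,0,-1,0,-7,0,0,0,0,-1,0,-9,0,0,0,0,-1,0,-11,0,0,0,0,-1,0,-13,0,0,0,0,-1,0,-15,0,0,0,0,-1,0,-15,0,0,0,0,-1])

```text
time: 17.05
ee_pos: [0.5639, -0.3374, 0.3079]
tcp_rot: [-89.8, 0.3, -173.9]
wrist_force: [0.8, -0.5, -1.3]
opening: 0.026
```

Run:
```python
from h import *
c=snap('side','s10');cv2.imwrite('pics/s10z.png',cv2.resize(c['pixels'][20:320,200:600],(800,600),interpolation=cv2.INTER_CUBIC))
o=sensors.get_obs();print(o['q'].round(1),o['ee_pos'],o['wrist_force'],o['opening'])
print(plan([.53,.42,.3],rm=yawR(186.)),plan([.45,-.05,.36],rm=yawR(186.)),plan([.45,.2,.36],rm=yawR(186.)))
```

```text
[ -30.9   20.5   28.5   97.8   -0.  -127. ] [ 0.56399588 -0.33743727  0.30535595] [-0.16031689  0.72387853 -1.15040355] 0.02575277321509482
(array([ -4.65,   0.34, -75.68]), array([-0.16,  0.09, -0.21])) (array([  8.27,  -5.58, -29.78]), array([-0.16,  0.09, -0.21])) (array([  5.61,  -5.64, -54.63]), array([-0.16,  0.09, -0.21]))
```

View pics/s10z.png

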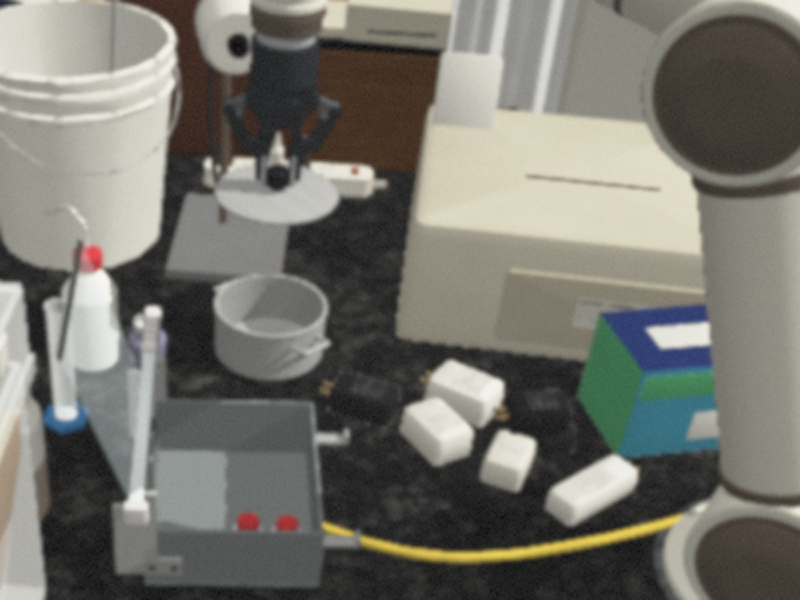

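Call:
arm_command(rows=[0.8,-0.5,-3,0,0,0,-1,1.6,-0.5,-6,0,0,0,-1,2.4,-0.5,-9,0,0,0,-1,3.2,-0.5,-12,0,0,0,-1,4,-0.5,-15,0,0,0,-1,4.8,-0.5,-18,0,0,0,-1,5.6,-0.5,-21,0,0,0,-1,6.4,-0.5,-24,0,0,0,-1,7.2,-0.5,-27,0,0,0,-1,7.5,-0.5,-30,0,0,0,-1,7.1,-0.5,-33,0,0,0,-1,6.8,-0.5,-36,0,0,0,-1])

```text
time: 18.1
ee_pos: [0.457, 0.0149, 0.3065]
tcp_rot: [-90.0, -0.0, -173.9]
wrist_force: [0.7, 0.0, -2.4]
opening: 0.0255
```

Call:
arm_command(rows=[-0.4,0,-3,0,0,0,-1,-0.8,0,-6,0,0,0,-1,-1.2,0,-9,0,0,0,-1,-1.6,0,-12,0,0,0,-1,-2,0,-15,0,0,0,-1,-2.8,0,-18,0,0,0,-1,-4,0,-21,0,0,0,-1,-5.2,0,-24,0,0,0,-1,-6.4,0,-27,0,0,0,-1,-7.6,0,-30,0,0,0,-1,-8.8,0,-33,0,0,0,-1,-9.8,0,-36,0,0,0,-1])

```text
time: 19.1
ee_pos: [0.5172, 0.3834, 0.3058]
tcp_rot: [-89.9, -0.1, -173.9]
wrist_force: [1.0, 0.0, -2.1]
opening: 0.0257
```

Run:
```python
from h import *
c=snap('wrist','w11');c=snap('top','t11')
o=sensors.get_obs();print(o['time'],o['q'].round(1),o['ee_pos'],o['wrist_force'],o['opening'],o['tcp_rot'])
print(plan([.53,.42,.11],rm=yawR(186.)))
```

```text
19.2 [ 36.7  19.   26.4  97.7   0.  -59.6] [0.51710341 0.38566827 0.30346867] [-0.78827071 -0.56437798 -3.27071541] 0.025978763557155095 [ -89.9235219    -0.21474286 -173.74137466]
(array([-1.73, 19.34, -3.3 ]), array([-0.08,  0.26,  0.21]))
```

View pics/w11.png

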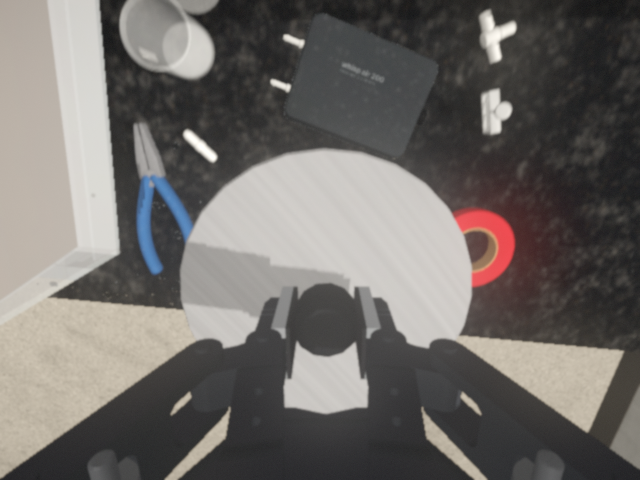

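View pics/t11.png

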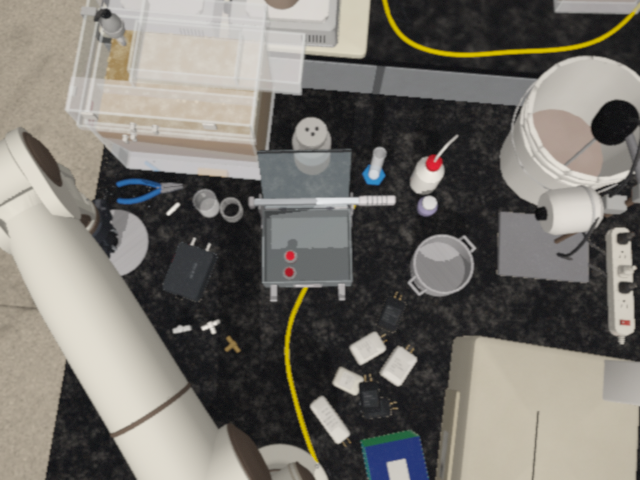

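Run:
```python
from h import *
c=snap('top');W=cloud(c)
m=(W[...,2]>.008)&(W[...,2]<.08)&(W[...,0]>.42)&(W[...,0]<.64)&(W[...,1]>.2)&(W[...,1]<.36)
P=W[m];print(P[:,1].max(), np.percentile(P[:,1],99.5)); Q=P[P[:,1]>.32];print(len(Q),Q[:,0].min(),Q[:,0].max(),Q[:,2].max(),np.median(Q[:,2]))
for p in [(.53,.428+.073,0),(.53,.428-.073,0)]: print(w2px(c,p))
print(px2w(c,85,255,0.0),px2w(c,163,275,.02))
print(plan([.53,.43,.10],rm=yawR(186.)))
```

```text
0.3562501139038302 0.3253494057287118
19 0.4498668130994848 0.6399251481558866 0.047084686537107956 0.009415402155363406
(np.float64(99.46208377387592), np.float64(252.40160862600936))
(np.float64(157.89142108242118), np.float64(257.5481779761457))
[0.5203431  0.53552564 0.        ] [0.48527602 0.33065544 0.02      ]
(array([-1.87, 20.42, -4.49]), array([-0.11,  0.22,  0.19]))
```

Call:
arm_command(rows=[-1,1,-2,0,0,0,-1,-1.8,3,-4.3,0,0,0,-1,-1.8,6,-4.5,0,0,0,-1,-1.8,9,-4.5,0,0,0,-1,-1.8,12,-4.5,0,0,0,-1,-1.8,15,-4.5,0,0,0,-1,-1.8,17.5,-4.5,0,0,0,-1,-1.8,19.5,-4.5,0,0,0,-1,-1.8,20,-4.5,0,0,0,-1,-1.8,20,-4.5,0,0,0,-1])

```text
time: 20.08
ee_pos: [0.5294, 0.4271, 0.1056]
tcp_rot: [-89.9, -0.2, -174.0]
wrist_force: [0.6, 0.4, -2.0]
opening: 0.0261
```

Run:
```python
from h import *
o=sensors.get_obs();print(o['time'],o['q'].round(1),o['ee_pos'],o['wrist_force'],o['opening'],o['tcp_rot'])
print(plan([.53,.43,.093],rm=yawR(186.)))
```

```text
20.0833 [ 38.9  23.6  10.4  77.1  -0.  -57.1] [0.52936795 0.42709955 0.10555025] [ 0.60510152  0.40192499 -1.95029958] 0.026076035194754175 [-8.98798267e+01 -1.70789322e-01 -1.73952245e+02]
(array([-0.1 ,  1.25, -0.28]), array([-0.12,  0.05,  0.17]))
```

Call:
arm_command(rows=[0,0.4,0,0,0,0,-1,0,0.8,0,0,0,0,-1,0,1.1,0,0,0,0,-1,0,1.3,0,0,0,0,-1,0,1.4,0,0,0,0,-1,0,1.4,0,0,0,0,-1])

```text
time: 20.58
ee_pos: [0.5302, 0.4287, 0.0934]
tcp_rot: [-90.0, 0.0, -173.9]
wrist_force: [-0.7, -0.6, -2.6]
opening: 0.0258
```

Call:
arm_command(rows=[0,0.1,0,0,0,0,-1,0,0.2,0,0,0,0,-1,0,0.2,0,0,0,0,-1])

```text
time: 20.83
ee_pos: [0.5303, 0.4288, 0.0924]
tcp_rot: [-90.0, 0.0, -173.9]
wrist_force: [-1.4, -1.2, 5.3]
opening: 0.0259
```

Call:
arm_command(rows=[0,0,0,0,0,0,-0.5,0,0,0,0,0,0,0,0,0,0,0,0,0,0.2,0,0,0,0,0,0,0.2,0,-1,0,0,0,0,0.2,0,-3,0,0,0,0,0.2,0,-6,0,0,0,0,0.2,0,-9,0,0,0,0,0.2,0,-12,0,0,0,0,0.2,0,-15,0,0,0,0,0.2,0,-18,0,0,0,0,0.2])

```text
time: 21.75
ee_pos: [0.5299, 0.4284, 0.2738]
tcp_rot: [-90.0, 0.0, -173.9]
wrist_force: [-0.2, 0.5, -1.1]
opening: 0.0513
```

Run:
```python
from h import *
np.set_printoptions(precision=4,suppress=True)
o=sensors.get_obs();print(o['time'],o['q'].round(1),o['ee_pos'],o['wrist_force'],o['opening'],o['tcp_rot'])
c=snap('wrist','w12');c=snap('top','t12');W=cloud(c)
# caps: red points in bin
hsv=cv2.cvtColor(c['pixels'],cv2.COLOR_BGR2HSV)
m=((hsv[...,0]<8)|(hsv[...,0]>172))&(hsv[...,1]>130)&(W[...,2]<.06)&(abs(W[...,0]-.56)<.1)&(abs(W[...,1])<.12)
n,l,s,ce=cv2.connectedComponentsWithStats(m.astype(np.uint8))
for i in range(1,n):
    if s[i,4]>8: print(s[i],ce[i],np.median(W[l==i],0),px2w(c,*ce[i],z=.045))
cs=snap('side','s12');Ws=cloud(cs)
hsv=cv2.cvtColor(cs['pixels'],cv2.COLOR_BGR2HSV)
m=((hsv[...,0]<8)|(hsv[...,0]>172))&(hsv[...,1]>130)&(Ws[...,2]<.06)&(abs(Ws[...,0]-.56)<.1)&(abs(Ws[...,1])<.12)
n,l,s,ce=cv2.connectedComponentsWithStats(m.astype(np.uint8))
for i in range(1,n):
    if s[i,4]>8: print('side',s[i],ce[i],np.median(Ws[l==i],0),px2w(cs,*ce[i],z=.04))
print(models.spot_point('cap_1','top'),models.spot_point('cap_1','side'))
print(plan([.5,.0,.26]))
```

```text
21.75 [ 39.   23.6  29.1  95.4   0.  -57.1] [0.5299 0.4284 0.2738] [-0.1689  0.5363 -1.0579] 0.05129386560522153 [ -90.0258    0.0366 -173.914 ]
[286 251   8   9  59] [289.661  255.2881] [0.5564 0.0275 0.046 ] [0.5564 0.0278 0.045 ]
[285 268   8   8  52] [288.6154 271.6731] [0.5161 0.026  0.0454] [0.5166 0.0263 0.045 ]
[{'location': [289.9, 259.1], 'conf': 0.72}, {'location': [436.1, 270.6], 'conf': 0.72}, {'location': [287.3, 270.2], 'conf': 0.54}] [{'location': [273.2, 232.4], 'conf': 0.43}]
(array([ 7.54,  1.12, 42.3 ]), array([0., 0., 0.]))
```

View pics/w12.png

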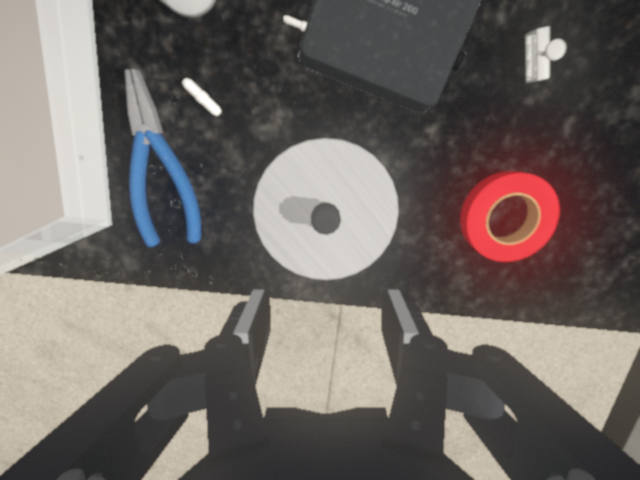

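Run:
```python
from h import *
print(plan([.52,.0266,.24],rm=yawR(96.)))
```

```text
(array([ 5.27,  3.12, 39.87]), array([-0.  , 90.09, -0.  ]))
```

Call:
arm_command(rows=[0.5,0,3,0,7,0,0.1,1,0,6,0,14,0,0.1,1.5,0,9.5,0,21,0,0.1,2,0,13,0,28,0,0.1,2.5,0,16.5,0,35,0,0.1,3,0,20,0,42,0,0.1,3.5,0.5,23.5,0,49,0,0.1,4,1,27,0,56,0,0.1,4.5,1.5,30.5,0,63,0,0.1,5,2,34,0,70,0,0.1,5.2,2.5,37,0,77,0,0.1,5.3,3,39.9,0,84,0,0.1])

```text
time: 23.0
ee_pos: [0.5188, 0.0245, 0.2399]
tcp_rot: [-89.9, -0.0, 101.7]
wrist_force: [1.7, 0.0, -0.2]
opening: 0.0473
```

Call:
arm_command(rows=[0,0,0,0,6,0,0.1,0,0,0,0,6,0,0.1])

```text
time: 23.17
ee_pos: [0.5191, 0.0247, 0.2397]
tcp_rot: [-89.8, -0.0, 95.7]
wrist_force: [-0.0, 1.1, -0.8]
opening: 0.0469
```

```bash
cat > caps.py <<'E'
from h import *
np.set_printoptions(precision=4,suppress=True)
import sys
o=sensors.get_obs();print(o['time'],o['q'].round(1),o['ee_pos'],o['wrist_force'],o['opening'],o['tcp_rot'])
for nm in ['wrist']:
    c=snap(nm,nm+sys.argv[1]);W=cloud(c)
    hsv=cv2.cvtColor(c['pixels'],cv2.COLOR_BGR2HSV)
    m=((hsv[...,0]<10)|(hsv[...,0]>170))&(hsv[...,1]>110)
    n,l,s,ce=cv2.connectedComponentsWithStats(m.astype(np.uint8))
    for i in range(1,n):
        if s[i,4]>60:
            P=W[l==i];top=P[P[:,2]>np.nanpercentile(P[:,2],50)];print(nm,s[i],ce[i],np.nanmedian(P,0),'top',np.nanmean(top,0))
            h=P[P[:,2]>np.nanpercentile(P[:,2],90)-.004];print('   circle',cv2.minEnclosingCircle((h[:,:2]*1000).astype(np.float32)),len(h))
E
python3 caps.py 13
```

```text
23.1667 [ 2.7  0.1 -2.1 88.  -0.  -2.9] [0.5191 0.0247 0.2397] [-0.0277  1.0968 -0.848 ] 0.04689214715227185 [-89.8391  -0.0072  95.6584]
wrist [316 212  26  27 525] [328.3581 225.2286] [0.515  0.0255 0.0453] top [0.5157 0.0256 0.0459]
   circle ((515.2449951171875, 25.90237045288086), 10.986320495605469) 520
wrist [314 257  25  27 523] [325.6367 270.0402] [0.5543 0.0272 0.0451] top [0.5559 0.0273 0.0458]
   circle ((555.726806640625, 27.786161422729492), 11.54365348815918) 488
```

View pics/wrist13.png

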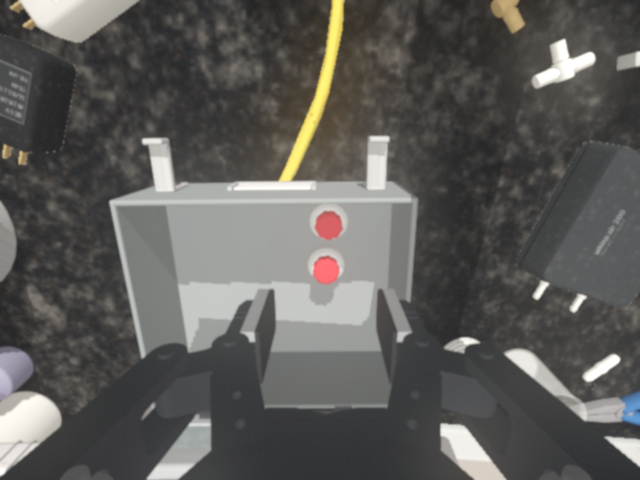

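Run:
```python
from h import *
print(plan([.5155,.026,.095],rm=yawR(96.)))
```

```text
(array([ 0.07, 14.51,  0.34]), array([-0.12,  0.11,  0.02]))
```

Call:
arm_command(rows=[0.1,3,0.35,0,0,0,0.1,0.1,6,0.35,0,0,0,0.1,0.1,9,0.35,0,0,0,0.1,0.1,11.5,0.35,0,0,0,0.1,0.1,13.5,0.35,0,0,0,0.1,0.1,14.4,0.35,0,0,0,0.1,0.1,14.4,0.35,0,0,0,0.1,0.1,14.4,0.35,0,0,0,-0.4,0.1,14.4,0.35,0,0,0,-1,0.1,14.4,0.35,0,0,0,-1,0.1,14.4,0.35,0,0,0,-1,0.1,14.4,0.35,0,0,0,-1], force=30)

```text
time: 24.22
ee_pos: [0.5161, 0.0274, 0.0973]
tcp_rot: [-90.0, -0.0, 96.2]
wrist_force: [0.5, -0.0, -0.5]
opening: 0.031
```

Call:
arm_command(rows=[0,0,0,0,0,0,-1,0,-1,0,0,0,0,-1,0,-2.5,0,0,0,0,-1,0,-5,0,0,0,0,-1,0,-8,0,0,0,0,-1,0,-11,0,0,0,0,-1,0,-14,0,0,0,0,-1,0,-15,0,0,0,0,-1])

```text
time: 24.88
ee_pos: [0.5169, 0.0269, 0.2529]
tcp_rot: [-90.3, 0.0, 96.1]
wrist_force: [0.9, -0.1, 0.3]
opening: 0.0308
```

```bash
python3 caps.py 14
python3 - <<'E'
from h import *
c=snap('top','t14');W=cloud(c)
for z0,z1 in [(.06,.078)]:
    r=np.hypot(W[...,0]-.564,W[...,1]+.336)
    m=(r<.13)&(W[...,2]>z0)&(W[...,2]<z1)
    P=(W[m][:,:2]*1000).astype(np.float32);print('pot rim top',len(P),cv2.minEnclosingCircle(P),cv2.fitEllipse(P))
cv2.imwrite('pics/t14z.png',cv2.resize(c['pixels'][150:350,180:500],(800,500),interpolation=cv2.INTER_CUBIC))
print(models.spot_point('pot','top'))
print(plan([.5,-.12,.24],rm=yawR(96.)),plan([.564,-.336,.24],rm=yawR(96.)))
E
```

```text
24.8833 [ 3.  -0.5 -1.2 88.9  0.  -3.1] [0.5169 0.0269 0.2529] [ 0.8872 -0.1392  0.3085] 0.030811401605028148 [-90.347    0.0154  96.1019]
wrist [311 252  24  16 267] [322.3783 259.3184] [0.55   0.0265 0.045 ] top [0.5513 0.0262 0.0457]
   circle ((554.5034790039062, 27.160573959350586), 10.313803672790527) 234
wrist [ 299  292   54   58 2387] [325.4072 320.819 ] [0.5143 0.0255 0.2012] top [0.5171 0.0258 0.2018]
   circle ((517.2048950195312, 25.663528442382812), 11.882157325744629) 2042
pot rim top 469 ((558.9202880859375, -334.775146484375), 87.45393371582031) ((563.4258422851562, -335.58880615234375), (135.4398193359375, 138.65191650390625), 42.606849670410156)
[{'location': [435.9, 266.1], 'conf': 0.65}]
(array([-14.43,   0.79,   3.2 ]), array([ 0.09,  0.1 , -0.  ])) (array([-36.59,   0.8 ,  -0.87]), array([ 0.09,  0.1 , -0.  ]))
```

View pics/t14z.png

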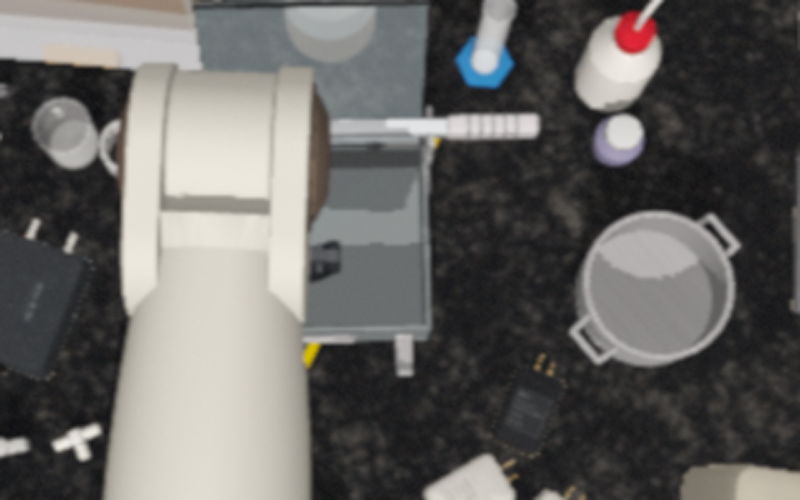

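View pics/wrist14.png

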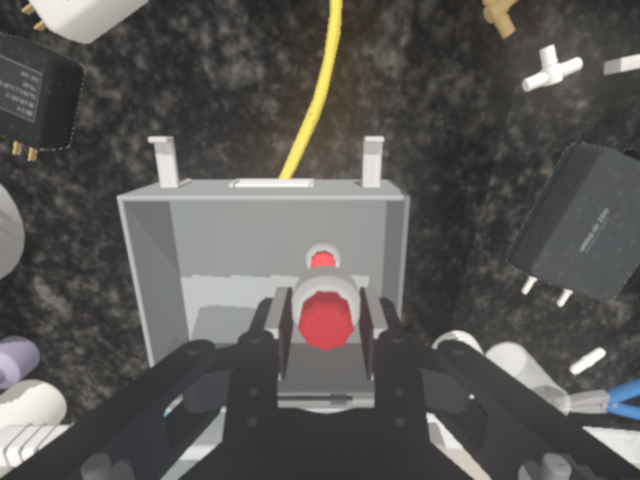

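Run:
```python
from h import *
print(plan([.5885,-.336,.25],rm=yawR(96.)))
```

```text
(array([-36.85,  -0.2 ,  -3.31]), array([ 0.09,  0.1 , -0.  ]))
```

Call:
arm_command(rows=[-3,0,0,0,0,0,-1,-6.5,0,0,0,0,0,-1,-10,0,0,0,0,0,-1,-13.5,0,-0.4,0,0,0,-1,-17,0,-0.8,0,0,0,-1,-20.5,0,-1.2,0,0,0,-1,-24,0,-1.6,0,0,0,-1,-27.5,0,-2.1,0,0,0,-1,-31,0,-2.6,0,0,0,-1,-34,0,-3,0,0,0,-1,-36.8,0,-3.3,0,0,0,-1,-36.8,0,-3.3,0,0,0,-1])

```text
time: 26.03
ee_pos: [0.5877, -0.3398, 0.2432]
tcp_rot: [-89.8, -0.1, 95.9]
wrist_force: [0.9, -0.3, 0.4]
opening: 0.0307
```

```bash
cat > pot.py <<'E'
from h import *
np.set_printoptions(precision=4,suppress=True)
import sys
from scipy.optimize import least_squares
o=sensors.get_obs();print(o['time'],o['q'].round(1),o['ee_pos'],o['wrist_force'].round(1),o['opening'],o['tcp_rot'].round(2))
x0,y0=map(float,sys.argv[1:3])
for n in ['wrist','top','side']:
    c=snap(n,n+sys.argv[3]);W=cloud(c)
    r=np.hypot(W[...,0]-x0,W[...,1]-y0)
    m=(r<.1)&(r>.045)&(W[...,2]>.0655)&(W[...,2]<.075)
    P=W[m]
    if len(P)>30:
        f=least_squares(lambda p:np.hypot(P[:,0]-p[0],P[:,1]-p[1])-.0675,[x0,y0],loss='soft_l1',f_scale=.002)
        a=np.arctan2(P[:,1]-f.x[1],P[:,0]-f.x[0]);print(n,'rim',len(P),f.x,'cov',np.unique((a*6/np.pi).astype(int)).size, np.median(abs(f.fun)))
E
python3 pot.py .5635 -.336 15
python3 - <<'E'
from h import *
print(plan([.5885,-.336,.087],rm=yawR(96.)))
E
```

```text
26.0333 [-30.   22.8  24.6  92.1  -0.1 -35.9] [ 0.5877 -0.3398  0.2432] [ 0.9 -0.3  0.4] 0.030665023536194835 [-89.78  -0.09  95.9 ]
wrist rim 4112 [ 0.5632 -0.3362] cov 11 0.0013341160974267713
top rim 78 [ 0.564  -0.3355] cov 4 0.0013322525938567337
side rim 266 [ 0.567  -0.3326] cov 11 0.0016769988732852
(array([-0.11, 15.83, -0.12]), array([-0.14,  0.06,  0.12]))
```

View pics/wrist15.png

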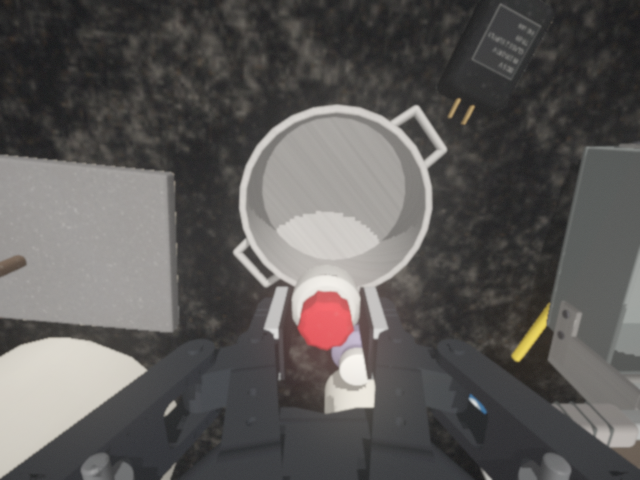

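Call:
arm_command(rows=[0,3,0,0,0,0,-1,0,6,0,0,0,0,-1,0,9,0,0,0,0,-1,0,12,0,0,0,0,-1,0,14,0,0,0,0,-1,0,14.8,0,0,0,0,-1,0,14.8,0,0,0,0,-1])

```text
time: 26.77
ee_pos: [0.587, -0.3338, 0.0971]
tcp_rot: [-89.8, -0.1, 96.2]
wrist_force: [0.2, 0.7, 1.2]
opening: 0.0312
```

Call:
arm_command(rows=[0,0.5,0,0,0,0,-1,0,0.8,0,0,0,0,-1,0,1.0,0,0,0,0,-1,0,1.0,0,0,0,0,-1])

```text
time: 27.1
ee_pos: [0.5883, -0.3356, 0.0901]
tcp_rot: [-90.1, 0.0, 96.1]
wrist_force: [0.9, -0.1, -1.0]
opening: 0.0311
```

Call:
arm_command(rows=[0,0.2,0,0,0,0,-1,0,0.3,0,0,0,0,-1,0,0.4,0,0,0,0,-1,0,0.4,0,0,0,0,-1])

```text
time: 27.43
ee_pos: [0.5882, -0.3357, 0.0867]
tcp_rot: [-90.1, 0.0, 96.1]
wrist_force: [-2.0, 0.7, 6.1]
opening: 0.031
```

Contact felt; release and rise.

Call:
arm_command(rows=[0,0,0,0,0,0,-0.3,0,0,0,0,0,0,-0.05,0,0,0,0,0,0,-0.05,0,-0.5,0,0,0,0,-0.05,0,-2,0,0,0,0,-0.05,0,-5,0,0,0,0,-0.05,0,-8,0,0,0,0,-0.05,0,-11,0,0,0,0,-0.05,0,-14,0,0,0,0,-0.05,0,-16,0,0,0,0,-0.05,0,-16,0,0,0,0,0.1])

```text
time: 28.35
ee_pos: [0.589, -0.3362, 0.2513]
tcp_rot: [-90.4, 0.3, 96.1]
wrist_force: [0.8, -0.3, 0.8]
opening: 0.0464
```

```bash
python3 pot.py .5635 -.336 16
python3 - <<'E'
from h import *
print(plan([.53,.0276,.245],rm=yawR(96.)))
E
```

```text
28.35 [-29.7  22.2  24.7  92.1  -0.  -35.8] [ 0.589  -0.3362  0.2513] [ 0.8 -0.3  0.8] 0.0463795869860776 [-90.36   0.26  96.08]
wrist rim 4366 [ 0.5644 -0.3375] cov 11 0.0013318743109256986
top rim 69 [ 0.5655 -0.3369] cov 4 0.001516943787917474
side rim 276 [ 0.5683 -0.3335] cov 11 0.0017367069063635582
(array([ 3.673e+01, -1.000e-02,  1.920e+00]), array([-0.01,  0.09,  0.  ]))
```

View pics/wrist16.png

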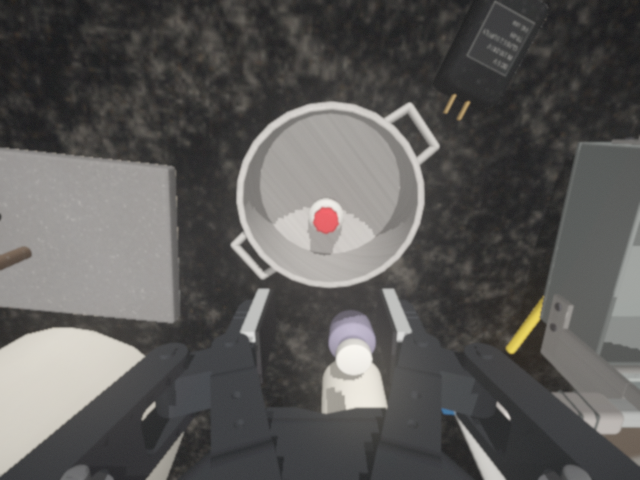

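View pics/side16.png

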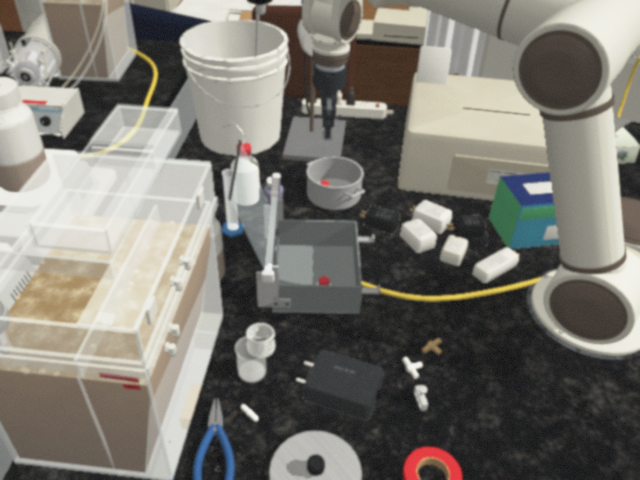

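Call:
arm_command(rows=[3,0,0,0,0,0,0.1,6.5,0,0.3,0,0,0,0.1,10,0,0.6,0,0,0,0.1,13.5,0,0.9,0,0,0,0.1,17,0,1.2,0,0,0,0.1,20.5,0,1.5,0,0,0,0.1,24,0,1.8,0,0,0,0.1,27.5,0,1.9,0,0,0,0.1,31,0,1.9,0,0,0,0.1,34,0,1.9,0,0,0,0.1,36.7,0,1.9,0,0,0,0.1,36.7,0,1.9,0,0,0,0.1])

```text
time: 29.5
ee_pos: [0.5292, 0.0311, 0.2439]
tcp_rot: [-89.9, -0.1, 96.3]
wrist_force: [0.3, -0.0, -0.9]
opening: 0.0472
```

Call:
arm_command(rows=[0,0,0,0,0,0,0.1,0,0,0,0,0,0,0.1])

```text
time: 29.67
ee_pos: [0.53, 0.0272, 0.2443]
tcp_rot: [-89.9, 0.0, 96.1]
wrist_force: [-0.5, -0.3, 0.1]
opening: 0.0467
```

```bash
python3 caps.py 17
python3 - <<'E'
from h import *
print(plan([.556,.0276,.096],rm=yawR(96.)))
E
```

```text
29.6667 [ 2.9  1.6 -0.1 88.4 -0.  -3.2] [0.53   0.0272 0.2443] [-0.5426 -0.318   0.0824] 0.046743120189887695 [-89.9088   0.0092  96.115 ]
wrist [312 243  25  26 515] [323.6816 255.6699] [0.5543 0.0271 0.0452] top [0.5562 0.0274 0.0459]
   circle ((555.5015258789062, 26.826492309570312), 11.203900337219238) 485
(array([-0.19, 14.85, -2.61]), array([-0.08,  0.06, -0.01]))
```

View pics/wrist17.png

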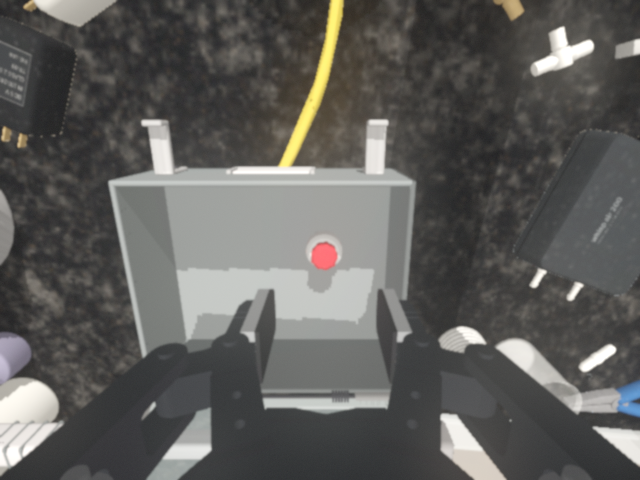

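Call:
arm_command(rows=[-0.1,1,-1.3,0,0,0,0.1,-0.2,3,-2.6,0,0,0,0.1,-0.2,6,-2.6,0,0,0,0.1,-0.2,9,-2.6,0,0,0,0.1,-0.2,12,-2.6,0,0,0,0.1,-0.2,14,-2.6,0,0,0,0.1,-0.2,14.8,-2.6,0,0,0,0.1,-0.2,14.8,-2.6,0,0,0,-0.4,-0.2,14.8,-2.6,0,0,0,-1,-0.2,14.8,-2.6,0,0,0,-1,-0.2,14.8,-2.6,0,0,0,-1,-0.2,14.8,-2.6,0,0,0,-1], force=30)

```text
time: 30.72
ee_pos: [0.5569, 0.0281, 0.0987]
tcp_rot: [-90.1, 0.0, 96.1]
wrist_force: [-0.1, 0.3, 0.3]
opening: 0.0311
```

Call:
arm_command(rows=[0,0,0,0,0,0,-1,0,-1,0,0,0,0,-1,0,-2.5,0,0,0,0,-1,0,-5,0,0,0,0,-1,0,-8,0,0,0,0,-1,0,-11,0,0,0,0,-1,0,-14,0,0,0,0,-1,0,-15,0,0,0,0,-1,0,-15,0,0,0,0,-1])

```text
time: 31.47
ee_pos: [0.5572, 0.0282, 0.2514]
tcp_rot: [-90.3, 0.0, 96.1]
wrist_force: [0.9, 0.1, -1.5]
opening: 0.0308
```

```bash
python3 caps.py 18
python3 - <<'E'
from h import *
print(plan([.539,-.337,.245],rm=yawR(96.)))
E
```

```text
31.4667 [ 2.9  5.   4.3 88.9 -0.  -3.2] [0.5572 0.0282 0.2514] [ 0.8753  0.0764 -1.51  ] 0.030791182878707184 [-90.331    0.02    96.0942]
wrist [ 299  294   55   59 2422] [325.7333 323.3922] [0.5555 0.027  0.2001] top [0.5583 0.0271 0.2007]
   circle ((558.2207641601562, 26.647613525390625), 12.12336540222168) 2069
(array([-36.13,   0.37,   5.64]), array([ 0.16,  0.09, -0.01]))
```

Call:
arm_command(rows=[-3,0,0.5,0,0,0,-1,-6.5,0,1,0,0,0,-1,-10,0,1.5,0,0,0,-1,-13.5,0,2,0,0,0,-1,-17,0,2.5,0,0,0,-1,-20.5,0,3,0,0,0,-1,-24,0,3.6,0,0,0,-1,-27.5,0,4.2,0,0,0,-1,-31,0,4.8,0,0,0,-1,-34,0,5.4,0,0,0,-1,-36.1,0,5.6,0,0,0,-1,-36.1,0,5.6,0,0,0,-1])

```text
time: 32.52
ee_pos: [0.5378, -0.3402, 0.2443]
tcp_rot: [-89.8, -0.1, 95.9]
wrist_force: [0.7, -0.6, -0.0]
opening: 0.0313
```

Call:
arm_command(rows=[0,0,0,0,0,0,-1,0,0,0,0,0,0,-1])

```text
time: 32.68
ee_pos: [0.5386, -0.3362, 0.2459]
tcp_rot: [-89.9, -0.1, 96.1]
wrist_force: [-0.4, 0.2, -0.1]
opening: 0.0308
```

```bash
python3 pot.py .5635 -.336 19
python3 - <<'E'
from h import *
print(plan([.539,-.337,.087],rm=yawR(96.)))
E
```

```text
32.6833 [-32.   16.2  16.5  90.5   0.  -38.1] [ 0.5386 -0.3362  0.2459] [-0.4  0.2 -0.1] 0.030794105102613562 [-89.9   -0.09  96.09]
wrist rim 2842 [ 0.564  -0.3375] cov 11 0.001328094350308659
top rim 158 [ 0.5654 -0.3368] cov 5 0.001406183746558827
side rim 280 [ 0.5682 -0.3337] cov 11 0.0016574098897287476
(array([-1.400e-01,  1.602e+01,  1.000e-02]), array([-0.02,  0.16,  0.02]))
```

View pics/wrist19.png

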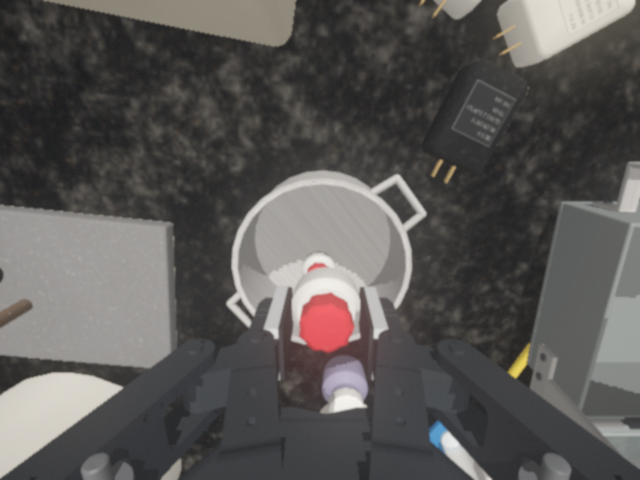

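Call:
arm_command(rows=[-0.1,3,0,0,0,0,-1,-0.1,6,0,0,0,0,-1,-0.1,9,0,0,0,0,-1,-0.1,12,0,0,0,0,-1,-0.1,14,0,0,0,0,-1,-0.1,15,0,0,0,0,-1,-0.1,15.5,0,0,0,0,-1,-0.1,15.6,0,0,0,0,-1,-0.1,15.6,0,0,0,0,-1])

```text
time: 33.58
ee_pos: [0.5396, -0.3378, 0.0927]
tcp_rot: [-90.1, 0.1, 96.1]
wrist_force: [-0.0, 0.2, 0.3]
opening: 0.0311
```

Call:
arm_command(rows=[0,0.2,0,0,0,0,-1,0,0.3,0,0,0,0,-1,0,0.4,0,0,0,0,-1,0,0.4,0,0,0,0,-1])

```text
time: 33.92
ee_pos: [0.5391, -0.3379, 0.0877]
tcp_rot: [-90.0, 0.0, 96.1]
wrist_force: [-0.6, -0.5, 0.9]
opening: 0.0309
```

Call:
arm_command(rows=[0,0.1,0,0,0,0,-1,0,0.2,0,0,0,0,-1,0,0.2,0,0,0,0,-1])

```text
time: 34.17
ee_pos: [0.5391, -0.3379, 0.0863]
tcp_rot: [-90.0, 0.0, 96.1]
wrist_force: [-1.8, 2.3, 6.3]
opening: 0.0307
```

Call:
arm_command(rows=[0,0,0,0,0,0,-0.3,0,0,0,0,0,0,-0.05,0,0,0,0,0,0,-0.05,0,-0.5,0,0,0,0,-0.05,0,-2,0,0,0,0,-0.05,0,-5,0,0,0,0,-0.05,0,-8,0,0,0,0,-0.05,0,-11,0,0,0,0,-0.05,0,-14,0,0,0,0,-0.05,0,-17,0,0,0,0,-0.05,0,-20,0,0,0,0,0.1])

```text
time: 35.08
ee_pos: [0.5386, -0.3375, 0.287]
tcp_rot: [-90.0, -0.0, 96.1]
wrist_force: [0.8, 0.1, 0.3]
opening: 0.0468
```

```bash
python3 pot.py .5635 -.336 20
python3 - <<'E'
from h import *
np.set_printoptions(precision=4,suppress=True)
for n in ['side','top']:
    c=snap(n,n+'20b');W=cloud(c)
    r=np.hypot(W[...,0]-.53,W[...,1]-.429);m=(r<.12)&(W[...,2]>.004)&(W[...,2]<.022)
    m=cv2.morphologyEx(m.astype(np.uint8),cv2.MORPH_OPEN,np.ones((5,5)))>0
    P=W[m];print(n,'lid',cv2.minEnclosingCircle((P[:,:2]*1000).astype(np.float32)),np.median(P[:,2]))
print(plan([.46,-.05,.28],rm=yawR(96.)),plan([.5297,.4287,.28],rm=yawR(96.)))
E
```

```text
35.0833 [-32.1  16.9  22.   95.1   0.  -38.2] [ 0.5386 -0.3375  0.287 ] [0.8 0.1 0.3] 0.04683126446307331 [-89.98  -0.02  96.09]
wrist rim 2815 [ 0.5635 -0.3368] cov 11 0.0012776971145096877
top rim 171 [ 0.5648 -0.336 ] cov 5 0.0014364395271768832
side rim 274 [ 0.5677 -0.333 ] cov 11 0.0018498936219857876
side lid ((532.56103515625, 430.4499816894531), 72.59164428710938) 0.011801348583116766
top lid ((531.5555419921875, 429.2271728515625), 73.49314880371094) 0.012556853537983192
(array([29.44,  0.49,  4.79]), array([-0.04,  0.09,  0.03])) (array([76.3 ,  0.51, -7.22]), array([-0.04,  0.09,  0.03]))
```

View pics/wrist20.png

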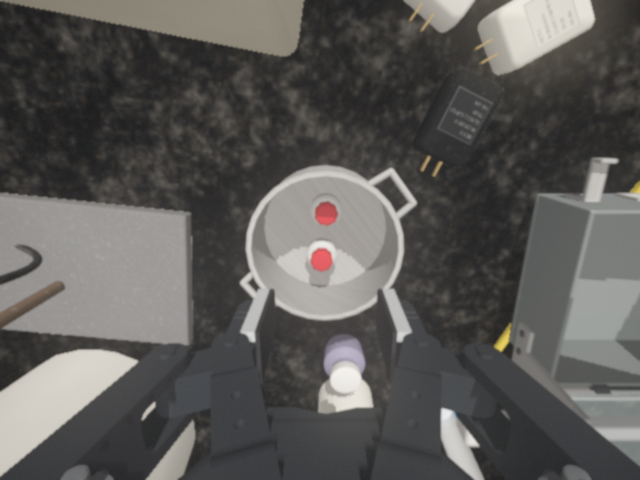

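View pics/side20.png

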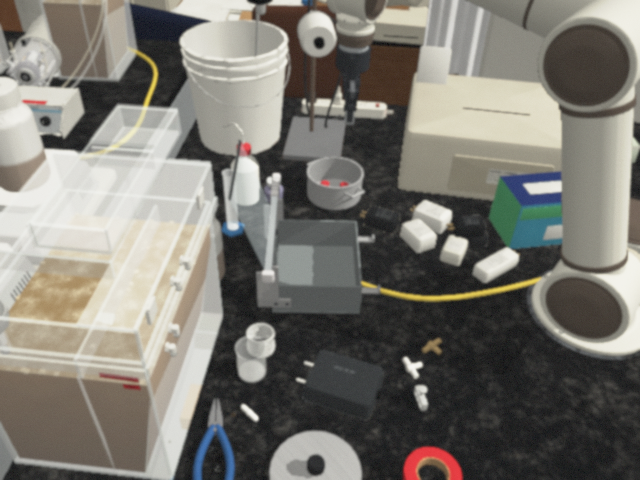

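Call:
arm_command(rows=[3,0,0.5,0,0,0,0.1,6.5,0,1,0,0,0,0.1,10,0,1.6,0,0,0,0.1,13.5,0,2.2,0,0,0,0.1,17,0,2.8,0,0,0,0.1,20.5,0,3.3,0,0,0,0.1,24,0,3.8,0,0,0,0.1,27.5,0,4.2,0,0,0,0.1,31,0,4,0,0,0,0.1,34.5,0,3.5,0,0,0,0.1,38,0,2.8,0,0,0,0.1,41.5,0,2,0,0,0,0.1])

```text
time: 36.33
ee_pos: [0.4741, 0.0744, 0.284]
tcp_rot: [-89.9, 0.0, 96.1]
wrist_force: [-0.1, 0.9, -0.3]
opening: 0.047
```

Call:
arm_command(rows=[3.5,0,-0.9,0,0,0,0.1,7,0,-1.8,0,0,0,0.1,10.5,0,-2.7,0,0,0,0.1,14,0,-3.6,0,0,0,0.1,17.5,0,-4.5,0,0,0,0.1,21,0,-5.4,0,0,0,0.1,24.5,0,-6.3,0,0,0,0.1,28,0,-7.2,0,0,0,0.1,31.5,0,-8.2,0,0,0,0.2,34.8,0.5,-9.2,0,0,0,0.2,34.8,0.5,-9.2,0,0,0,0.2,34.8,0.5,-9.2,0,0,0,0.2])

```text
time: 37.33
ee_pos: [0.5291, 0.4299, 0.2764]
tcp_rot: [-89.7, 0.2, 96.2]
wrist_force: [-0.8, -1.1, 0.5]
opening: 0.051
```

```bash
python3 knob.py .531 .429 0 21
python3 - <<'E'
from h import *
print(plan([.5305,.429,.093],rm=yawR(96.)))
E
```

```text
37.3333 [39.1 24.1 30.  96.3 -0.  32.9] [0.5291 0.4299 0.2764] [-89.72   0.18  96.21] 0.0509766893248669 [-0.7885 -1.0594  0.5195]
wrist knob 697 ((530.0204467773438, 429.9438171386719), 14.310471534729004) [0.5288 0.4299 0.041 ] [0.529  0.4299 0.0405]
wrist lid 14806 ((530.6408081054688, 430.150146484375), 73.10730743408203) 0.01248943042012654
{'location': [329.1, 216.2], 'conf': 0.98} [0.5268 0.4312 0.042 ]
top knob 110 ((531.8216552734375, 428.58673095703125), 15.120491981506348) [0.5306 0.4279 0.0404] [0.5308 0.4279 0.0403]
top lid 2214 ((532.01318359375, 429.7828063964844), 73.83622741699219) 0.012838850868275298
{'location': [123.6, 252.9], 'conf': 0.81} [0.5274 0.4271 0.041 ]
side knob 253 ((531.7136840820312, 431.5505676269531), 14.873785972595215) [0.5321 0.4343 0.0398] [0.5321 0.4341 0.0395]
side lid 3222 ((532.8792114257812, 428.6354064941406), 72.90576934814453) 0.011786395041222919
{'location': [315.0, 461.7], 'conf': 0.58} [0.5324 0.4324 0.0408]
(array([ 0.14, 18.83, -0.07]), array([0.05, 0.02, 0.03]))
```

View pics/wrist21.png

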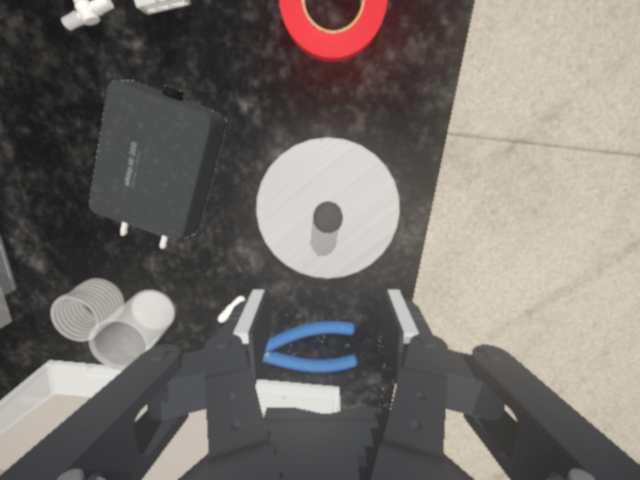

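Call:
arm_command(rows=[0.1,3,0,0,0,0,0.2,0.1,6,-0.1,0,0,0,0.2,0.1,9,-0.1,0,0,0,0.2,0.1,12,-0.1,0,0,0,0.2,0.1,15,-0.1,0,0,0,0.2,0.1,17,-0.1,0,0,0,0.2,0.1,18.2,-0.1,0,0,0,0.2,0.1,18.5,-0.1,0,0,0,0.2,0.1,18.5,-0.1,0,0,0,0.2])

```text
time: 38.38
ee_pos: [0.5306, 0.4292, 0.0957]
tcp_rot: [-90.0, 0.0, 96.1]
wrist_force: [0.3, 0.5, -0.5]
opening: 0.0512
```

Call:
arm_command(rows=[0,0.1,0,0,0,0,-0.2,0,0.2,0,0,0,0,-0.6,0,0.2,0,0,0,0,-1,0,0.2,0,0,0,0,-1,0,0.2,0,0,0,0,-1,0,0.2,0,0,0,0,-1,0,0.2,0,0,0,0,-1], force=70)

```text
time: 38.97
ee_pos: [0.5313, 0.4302, 0.096]
tcp_rot: [-90.2, -0.1, 96.1]
wrist_force: [-0.7, -1.1, 6.9]
opening: 0.0259
```

Call:
arm_command(rows=[0,-0.5,0,0,0,0,-1,0,-1,0,0,0,0,-1,0,-2,0,0,0,0,-1,0,-4,0,0,0,0,-1,0,-7,0,0,0,0,-1,0,-10,0,0,0,0,-1,0,-13,0,0,0,0,-1,0,-16,0,0,0,0,-1,0,-19,0,0,0,0,-1,0,-21,0,0,0,0,-1,0,-21,0,0,0,0,-1])

```text
time: 39.88
ee_pos: [0.5308, 0.4299, 0.31]
tcp_rot: [-90.4, -0.2, 96.1]
wrist_force: [0.9, -0.4, -1.5]
opening: 0.0259
```

```bash
python3 pot.py .5635 -.336 22
python3 - <<'E'
from h import *
np.set_printoptions(precision=4,suppress=True)
c=snap('wrist');W=cloud(c);o=sensors.get_obs()
p=o['ee_pos'];r=np.hypot(W[...,0]-p[0],W[...,1]-p[1]);m=(r<.09)&(W[...,2]>p[2]-.09)&(W[...,2]<p[2]-.07)
P=W[m];print(len(P),P.mean(0)-p);A=np.c_[P[:,:2]-P[:,:2].mean(0),np.ones(len(P))];print('slope',np.linalg.lstsq(A,P[:,2],rcond=None)[0])
print(plan([.46,.05,.3],rm=yawR(96.)),plan([.5635,-.337,.3],rm=yawR(96.)))
E
```

```text
39.8833 [39.  24.7 34.6 99.5 -0.  32.9] [0.5308 0.4299 0.31  ] [ 0.9 -0.4 -1.5] 0.02591570894352806 [-90.38  -0.25  96.09]
top rim 375 [ 0.5644 -0.3367] cov 11 0.0014466313234386685
45736 [-0.0195 -0.0032 -0.0827]
slope [ 0.0017 -0.0014  0.2194]
(array([-36.99,   0.26,  11.03]), array([-0.09,  0.09, -0.06])) (array([-76.57,   0.29,   4.84]), array([-0.09,  0.09, -0.06]))
```

View pics/wrist22.png

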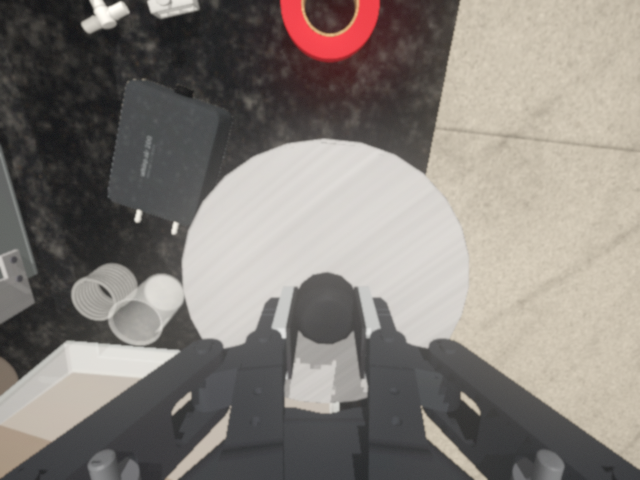

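View pics/side22.png

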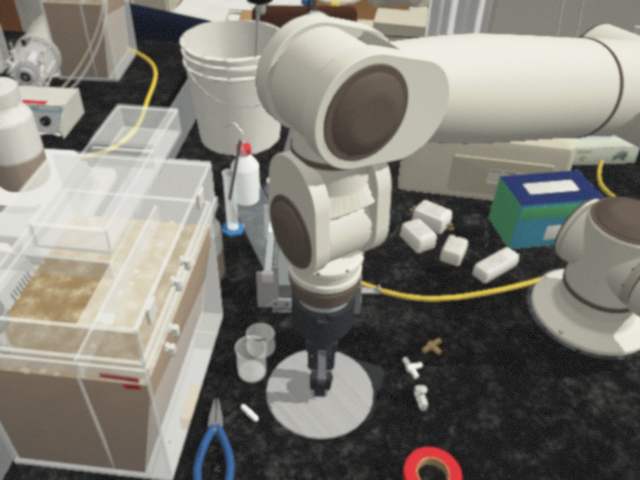

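Call:
arm_command(rows=[-3,0,1,0,0,0,-1,-6.2,0,2,0,0,0,-1,-9.5,0,3,0,0,0,-1,-13,0,4,0,0,0,-1,-16.5,0,5,0,0,0,-1,-20,0,6,0,0,0,-1,-23.5,0,7,0,0,0,-1,-27,0,8,0,0,0,-1,-30.5,0,9,0,0,0,-1,-34,0,10,0,0,0,-1,-37.5,0,10.8,0,0,0,-1,-41,0,10.8,0,0,0,-1])

```text
time: 41.08
ee_pos: [0.4648, 0.0089, 0.3024]
tcp_rot: [-89.9, -0.0, 96.1]
wrist_force: [1.4, -0.3, -2.1]
opening: 0.0257
```

Call:
arm_command(rows=[-3.5,0,-0.2,0,0,0,-1,-7,0,-0.6,0,0,0,-1,-10.5,0,-1,0,0,0,-1,-14,0,-1.6,0,0,0,-1,-17.5,0,-2.2,0,0,0,-1,-21,0,-2.8,0,0,0,-1,-24.5,0,-3.6,0,0,0,-1,-28,0,-4.4,0,0,0,-1,-31,0,-5.2,0,0,0,-1,-33.5,0,-5.7,0,0,0,-1,-35.5,0,-5.9,0,0,0,-1,-35.5,0,-5.9,0,0,0,-1])

```text
time: 42.08
ee_pos: [0.5628, -0.3394, 0.3001]
tcp_rot: [-89.8, -0.1, 95.9]
wrist_force: [0.7, 0.1, -2.8]
opening: 0.0261
```

```bash
python3 pot.py .5635 -.336 23
python3 - <<'E'
from h import *
print(plan([.5635,-.337,.17],rm=yawR(96.)))
E
```

```text
42.0833 [-31.1  20.8  28.3  97.8  -0.  -37. ] [ 0.5628 -0.3394  0.3001] [ 0.7  0.1 -2.8] 0.02607438545098691 [-89.81  -0.09  95.94]
top rim 80 [ 0.5647 -0.3362] cov 4 0.00136455432378816
side rim 281 [ 0.5677 -0.3327] cov 11 0.001964885031260938
(array([-0.15, 13.2 , -0.1 ]), array([-0.11,  0.07,  0.09]))
```

View pics/side23.png

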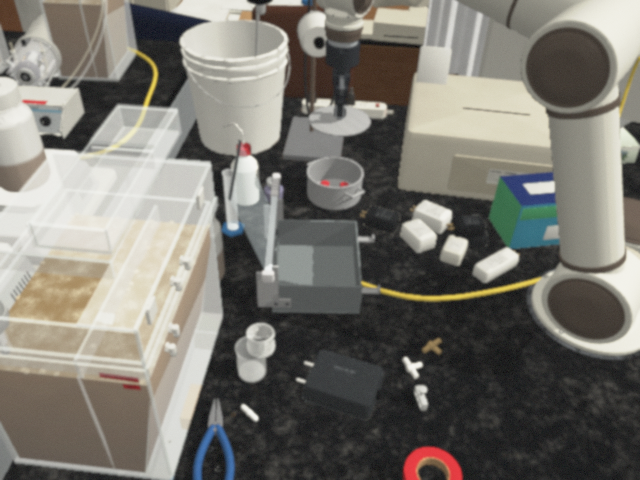

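Call:
arm_command(rows=[0,3,0,0,0,0,-1,0,6,0,0,0,0,-1,0,9,0,0,0,0,-1,0,11,0,0,0,0,-1,0,12.5,0,0,0,0,-1,0,12.8,0,0,0,0,-1,0,12.8,0,0,0,0,-1,0,12.8,0,0,0,0,-1])

```text
time: 42.9
ee_pos: [0.5631, -0.3356, 0.1767]
tcp_rot: [-90.1, 0.0, 96.1]
wrist_force: [-0.2, 0.2, -0.4]
opening: 0.0258
```

Run:
```python
from h import *
print(sensors.get_obs()['ee_pos'],plan([.5635,-.3368,.154],rm=yawR(96.)))
```

```text
[ 0.56314123 -0.33564526  0.17666824] (array([-0.12,  2.27, -0.02]), array([ 0.05,  0.13, -0.04]))
```

Call:
arm_command(rows=[-0.1,0.4,0,0,0,0,-1,-0.1,0.9,0,0,0,0,-1,-0.1,1.3,0,0,0,0,-1,-0.1,1.6,0,0,0,0,-1,-0.1,1.7,0,0,0,0,-1,-0.1,1.7,0,0,0,0,-1])

```text
time: 43.4
ee_pos: [0.563, -0.3372, 0.1582]
tcp_rot: [-90.0, -0.0, 96.1]
wrist_force: [0.0, -0.3, -2.4]
opening: 0.0255
```

Call:
arm_command(rows=[0,0.15,0,0,0,0,-1,0,0.3,0,0,0,0,-1,0,0.3,0,0,0,0,-1,0,0.3,0,0,0,0,-1])

```text
time: 43.73
ee_pos: [0.563, -0.3372, 0.158]
tcp_rot: [-90.1, 0.1, 96.1]
wrist_force: [-5.4, 4.3, 13.2]
opening: 0.0258
```

```bash
cat > lid.py <<'E'
from h import *
np.set_printoptions(precision=4,suppress=True)
import sys
o=sensors.get_obs();print(o['time'],o['ee_pos'],o['wrist_force'].round(1))
for n in ['wrist','side','top']:
    c=snap(n,n+sys.argv[1]);W=cloud(c)
    r=np.hypot(W[...,0]-.5635,W[...,1]+.337);m=(r<.072)&(r>.02)&(W[...,2]>.068)&(W[...,2]<.095)
    m=cv2.erode(m.astype(np.uint8),np.ones((3,3)))>0
    P=W[m]
    if len(P)<50: continue
    A=np.c_[P[:,0]-.5635,P[:,1]+.337,np.ones(len(P))];x=np.linalg.lstsq(A,P[:,2],rcond=None)[0]
    print(n,len(P),'lid top z',x[2],'slope',x[:2],cv2.minEnclosingCircle((P[:,:2]*1000).astype(np.float32)))
    m=(W[...,2]>.068)&(W[...,2]<.095)&(r<.11);m=cv2.morphologyEx(m.astype(np.uint8),cv2.MORPH_OPEN,np.ones((5,5)))>0
    print(cv2.minEnclosingCircle((W[m][:,:2]*1000).astype(np.float32)))
    if n=='side': cv2.imwrite(f'pics/sz{sys.argv[1]}.png',cv2.resize(c['pixels'][130:230,260:400],(840,600)[0:2] if 0 else (784,560),interpolation=cv2.INTER_CUBIC))
E
python3 lid.py 24
```

```text
43.7333 [ 0.563  -0.3372  0.158 ] [-5.4  4.3 13.2]
wrist 39994 lid top z 0.0745582257182353 slope [ 0.0029 -0.0003] ((562.6239013671875, -337.60565185546875), 71.37991333007812)
((562.3933715820312, -338.4327087402344), 73.23197174072266)
side 877 lid top z 0.07302397698306254 slope [0.001  0.0063] ((562.9979858398438, -337.6775207519531), 69.31959533691406)
((567.3328857421875, -334.1112365722656), 75.15023803710938)
top 309 lid top z 0.07677732818964415 slope [-0.0237 -0.0296] ((583.81982421875, -303.45306396484375), 55.441036224365234)
((585.269287109375, -301.46575927734375), 56.550357818603516)
```

View pics/sz24.png

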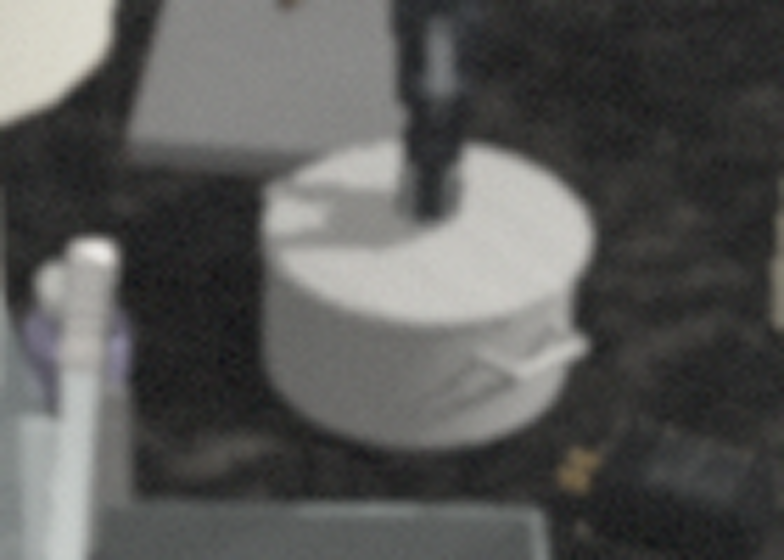

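View pics/wrist24.png

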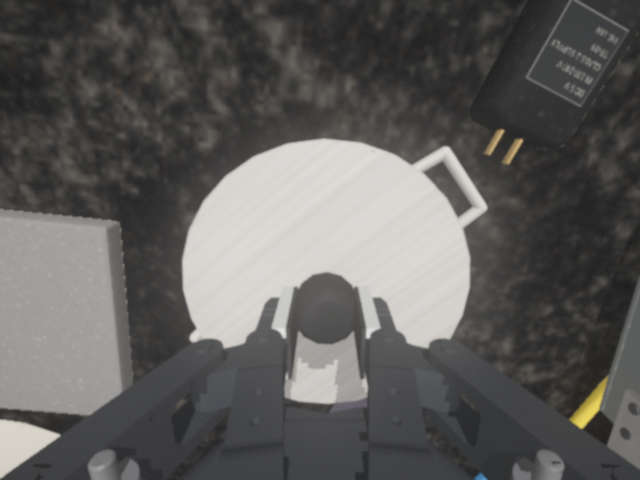

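Call:
arm_command(rows=[0,-0.2,0,0,0,0,-0.6,0,-0.2,0,0,0,0,-0.1,0,-0.2,0,0,0,0,0.2,0,-0.2,0,0,0,0,0.2,0,-1,0,0,0,0,0.2,0,-3,0,0,0,0,0.2,0,-6,0,0,0,0,0.2,0,-9,0,0,0,0,0.2,0,-12,0,0,0,0,0.2,0,-13,0,0,0,0,0.2,0,-13,0,0,0,0,0.2])

```text
time: 44.8
ee_pos: [0.5637, -0.3376, 0.2892]
tcp_rot: [-90.3, 0.2, 96.1]
wrist_force: [-0.1, -0.3, -0.0]
opening: 0.0513
```

```bash
python3 lid.py 25
python3 - <<'E'
from h import *
print(plan([.687,-.162,.28],rm=yawR(186.)))
E
```

```text
44.8 [ 0.5637 -0.3376  0.2892] [-0.1 -0.3 -0. ]
wrist 14797 lid top z 0.07453548132027443 slope [ 0.0049 -0.0041] ((566.1991577148438, -340.9085388183594), 70.60213470458984)
((571.37548828125, -347.229736328125), 73.16294860839844)
side 767 lid top z 0.07305082912247911 slope [ 0.0044 -0.0011] ((566.6395263671875, -337.229248046875), 67.96559143066406)
((576.2650756835938, -342.1208801269531), 75.89696502685547)
top 294 lid top z 0.07615376109162915 slope [-0.0139 -0.0147] ((587.4130859375, -315.2898254394531), 53.532230377197266)
((598.9774169921875, -308.8929443359375), 52.52531051635742)
(array([ 16.1 ,   0.36, -14.19]), array([-2.000e-02, -8.991e+01,  1.300e-01]))
```

View pics/wrist25.png

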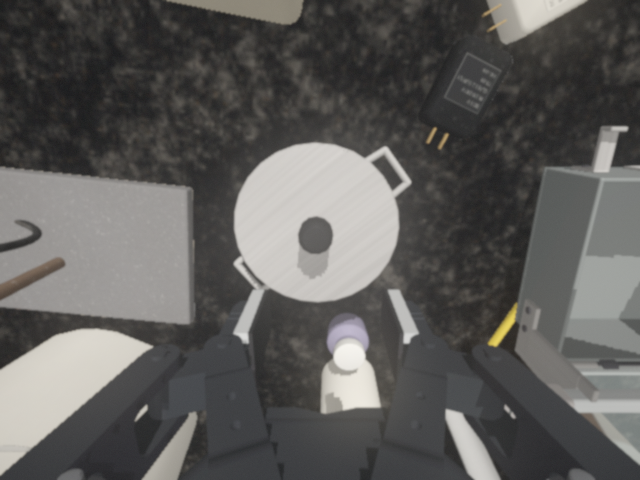

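```bash
python3 lid.py 26; python3 lid.py 27|tail -8
```

```text
44.95 [ 0.5629 -0.3371  0.2837] [-0.4  0.6  0.3]
wrist 15379 lid top z 0.07452988141553041 slope [ 0.005  -0.0042] ((565.7034301757812, -339.6887512207031), 70.7810287475586)
((571.3353881835938, -347.040283203125), 73.17172241210938)
side 790 lid top z 0.07308768476779773 slope [0.0046 0.0028] ((570.1054077148438, -339.5927429199219), 67.62869262695312)
((575.6806030273438, -343.5424499511719), 75.63435363769531)
top 306 lid top z 0.07613113825244337 slope [-0.0144 -0.025 ] ((589.600830078125, -313.897705078125), 52.817142486572266)
((594.7162475585938, -317.1842346191406), 61.174224853515625)
45.1 [ 0.5628 -0.337   0.2835] [-0.  -0.1 -0.1]
wrist 15480 lid top z 0.07454035970790049 slope [ 0.005  -0.0043] ((566.6508178710938, -341.6093444824219), 70.56409454345703)
((571.24853515625, -347.17041015625), 72.94548797607422)
side 789 lid top z 0.0730756755861901 slope [0.0069 0.0011] ((565.039794921875, -335.879638671875), 68.19807434082031)
((572.9227905273438, -342.787353515625), 77.14716339111328)
top 333 lid top z 0.07635679786728042 slope [-0.0237 -0.0218] ((587.4041748046875, -315.28363037109375), 53.44776916503906)
((594.4415283203125, -314.761962890625), 59.427459716796875)
```

View pics/sz27.png

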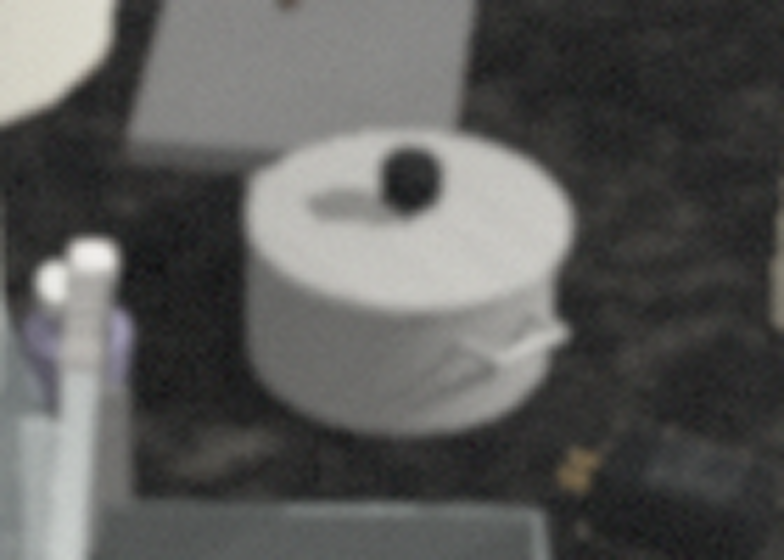

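Call:
arm_command(rows=[1.4,0,-1.2,0,-7,0,0.1,2.8,0,-2.4,0,-14,0,0.1,4.2,0,-3.6,0,-21,0,0.1,5.6,0,-4.8,0,-28,0,0.1,7,0,-6,0,-35,0,0.1,8.4,0,-7.2,0,-42,0,0.1,9.8,0,-8.4,0,-49,0,0.1,11.2,0,-9.6,0,-56,0,0.1,12.6,0,-10.8,0,-63,0,0.1,14,0,-12,0,-70,0,0.1,15.1,0,-13.2,0,-77,0,0.1,16.1,0,-14.2,0,-84,0,0.1])

```text
time: 46.25
ee_pos: [0.6878, -0.161, 0.2849]
tcp_rot: [-90.0, -0.0, -179.5]
wrist_force: [-1.0, -0.3, -0.7]
opening: 0.0469
```

Call:
arm_command(rows=[0,0,0,0,-6,0,0.1,0,0,0,0,-6,0,0.1,0,0,0,0,-6,0,0.1])

```text
time: 46.5
ee_pos: [0.6872, -0.162, 0.285]
tcp_rot: [-90.0, -0.0, -174.1]
wrist_force: [-0.7, 0.1, -0.1]
opening: 0.0467
```

```bash
python3 - <<'E'
from h import *
np.set_printoptions(precision=4,suppress=True)
o=sensors.get_obs();print(o['time'],o['q'].round(1),o['ee_pos'],o['tcp_rot'].round(2))
c=snap('wrist','w28');W=cloud(c)
for r in models.spot_point('bar_grip','wrist'): print(r, px2w(c,*r['location']))
m=(W[...,2]>.125)&(W[...,2]<.15)&(W[...,0]>.64)&(W[...,0]<.75)&(W[...,1]>-.25)&(W[...,1]<-.125)
P=W[m];print(len(P),cv2.minAreaRect((P[:,:2]*1000).astype(np.float32)),np.median(P,0),P.min(0),P.max(0))
print(plan([.687,-.162,.183],rm=yawR(186.)))
E
python3 bar.py 28
```

```text
46.5 [ -13.3   28.1   36.5   98.4   -0.  -109.2] [ 0.6872 -0.162   0.285 ] [ -90.     -0.03 -174.09]
{'location': [323.5, 250.2], 'conf': 0.93} [ 0.6889 -0.1638  0.1417]
3123 ((687.0394287109375, -165.4710235595703), (18.755165100097656, 82.45526123046875), 6.154768943786621) [ 0.6874 -0.1701  0.141 ] [ 0.6741 -0.2069  0.125 ] [ 0.6998 -0.125   0.1435]
(array([-0.01, 10.23, -0.04]), array([-0.  , -0.13,  0.01]))
46.6 [ -13.3   28.1   36.5   98.4   -0.  -109.2] [ 0.6869 -0.1624  0.2853] [ -90.     -0.01 -174.13] 0.0468211727174659 [-0.21   -0.12    0.5296] [-0.0063 -0.014   0.0002]
s -130 -112 63 top z [136.8 140.4] x [ 89.   97.4 106.3] x of top band 98.9
s -90 -70 120 top z [138.3 175.6] x [ 90.8 110.1 124.8] x of top band 120.4
s 0 20 135 top z [142.8 176.7] x [ 91.4 110.9 124.2] x of top band 120.2
s 60 90 226 top z [138.7 173.3] x [ 90.7 109.5 123.3] x of top band 118.8
s 92 102 97 top z [142.7 176.1] x [ 92.3 110.9 124.1] x of top band 119.3
s 112 120 93 top z [128.1 137. ] x [ 78.2  87.4 116.6] x of top band 90.8
s 121 132 42 top z [138.9 141.3] x [ 84.7  94.9 106.8] x of top band 95.7
t -90 -70 66 top z [165.2 180.7] x [105.8 117.3 123.1] x of top band 120.8
t 0 20 186 top z [146.7 176.9] x [ 89.  110.2 122. ] x of top band 117.9
t 60 90 294 top z [143.2 176.6] x [ 88.1 108.9 121.3] x of top band 117.1
t 92 102 85 top z [146.8 179.5] x [ 87.6 109.2 122.1] x of top band 117.6
t 112 120 27 top z [135.8 138.5] x [ 87.4  92.8 100.1] x of top band 94.7
t 121 132 57 top z [140. 144.] x [ 82.5  91.  103. ] x of top band 93.2
```

View pics/w28.png

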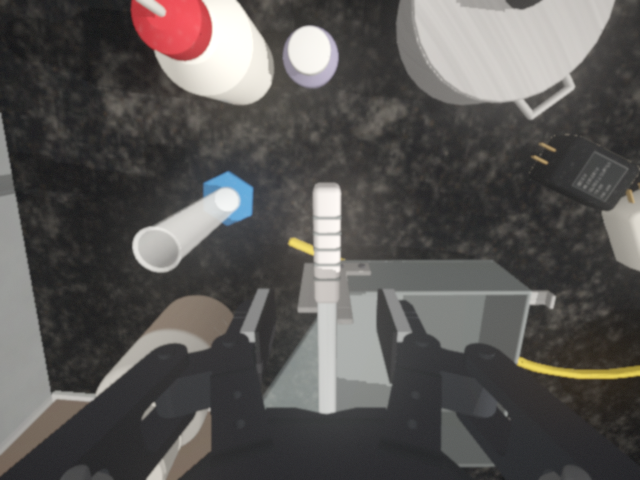

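Call:
arm_command(rows=[0,2.5,0,0,0,0,0.1,0,5,0,0,0,0,0.1,0,7.5,0,0,0,0,0.1,0,9.3,0,0,0,0,0.1,0,10.1,0,0,0,0,0.1,0,10.1,0,0,0,0,0,0,10.1,0,0,0,0,-0.4,0,10.1,0,0,0,0,-1,0,10.1,0,0,0,0,-1,0,10.1,0,0,0,0,-1,0,10.1,0,0,0,0,-1,0,10.1,0,0,0,0,-1], force=60)

```text
time: 47.7
ee_pos: [0.6876, -0.1623, 0.1862]
tcp_rot: [-89.9, 0.1, -173.9]
wrist_force: [-3.0, -1.8, 5.9]
opening: 0.0167
```

Call:
arm_command(rows=[0,0,0,0,0,0,-1,0,0,0,0,0,0,-1,0,0,0,0,0,0,-1,0,0,0,0,0,0,-1], force=110)

```text
time: 48.03
ee_pos: [0.6875, -0.1623, 0.1863]
tcp_rot: [-89.9, 0.1, -173.9]
wrist_force: [-1.5, -2.0, 7.0]
opening: 0.0158
```

Run:
```python
from h import *
a=np.radians(6);B=np.array([[np.cos(a),np.sin(a)],[-np.sin(a),np.cos(a)]])
o=sensors.get_obs();print(o['ee_pos'],o['opening'],B@(o['ee_pos'][:2]-[.576,-.0146]),plan([.4857,-.1825,.116],rm=yawR(186.)))
```

```text
[ 0.6875372  -0.16230567  0.18626328] 0.01583208938773027 [ 0.09548674 -0.15855534] (array([20.3 ,  6.98, -0.14]), array([-0.06,  0.08, -0.13]))
```

Call:
arm_command(rows=[-0.2,-0.6,0,0,0,0,-1,-0.3,-1.4,0,0,0,0,-1,-0.3,-2.3,0,0,0,0,-1,-0.3,-3.4,0,0,0,0,-1,-0.3,-4.7,0,0,0,0,-1,0.3,-5.8,0,0,0,0,-1,1.3,-7.4,0,0,0,0,-1,2.6,-8.4,0,0,0,0,-1,4,-9.3,0,0,0,0,-1,5.4,-10,0,0,0,0,-1,5.4,-10,0,0,0,0,-1,5.4,-10,0,0,0,0,-1])

```text
time: 49.03
ee_pos: [0.6327, -0.168, 0.2866]
tcp_rot: [-89.9, 0.1, -173.9]
wrist_force: [-0.4, -0.4, -0.4]
opening: 0.0159
```

```bash
python3 bar.py 29|head -1
python3 - <<'E'
from h import *
np.set_printoptions(precision=4,suppress=True)
W=np.load('t.npy')
for a,b in [(-.04,0),(0,.04),(.04,.08),(.08,.095)]:
    m=(W[...,2]>.215)&(W[...,2]<.245)&(W[...,0]>.57)&(W[...,0]<.68)&(W[...,1]>a)&(W[...,1]<b)
    print(a,m.sum(),np.median(W[m],0))
E
```

```text
49.0333 [ -14.9   19.6   25.3   95.6    0.  -110.9] [ 0.6327 -0.168   0.2866] [ -89.95    0.13 -173.95] 0.015943932798068536 [-0.4393 -0.3554 -0.4189] [-0.03    0.1181  0.0819]
-0.04 131 [ 0.6156 -0.0202  0.235 ]
0 149 [0.6119 0.02   0.2346]
0.04 144 [0.6075 0.0592 0.2349]
0.08 52 [0.6039 0.0869 0.2345]
```

View pics/s29z.png

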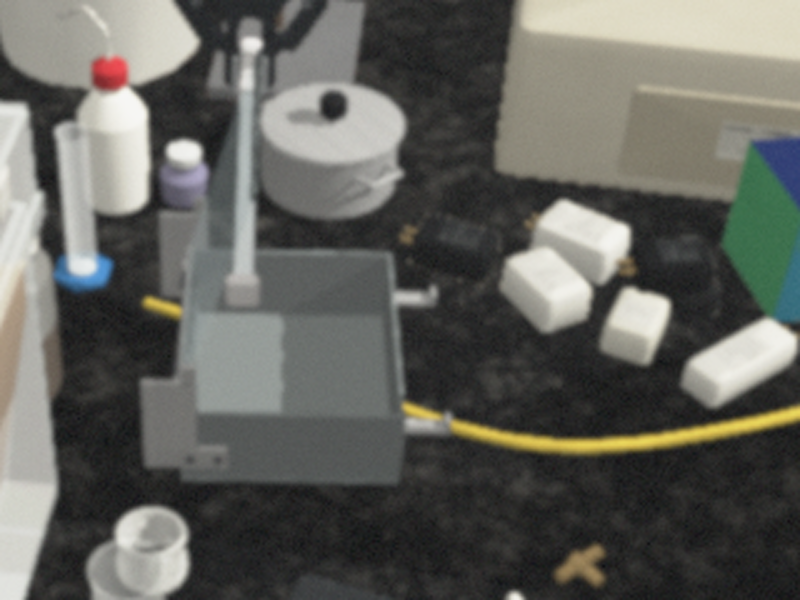

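Call:
arm_command(rows=[1.5,-0.1,0,0,0,0,-1,3,0,0,0,0,0,-1,4.6,0.3,0,0,0,0,-1,6.1,0.7,0,0,0,0,-1,7.3,1.7,0,0,0,0,-1,8.5,2.7,0,0,0,0,-1,9.7,3.8,0,0,0,0,-1,10.9,4.9,0,0,0,0,-1,11.7,6.3,0,0,0,0,-1,12.4,7.7,0,0,0,0,-1,12.4,7.7,0,0,0,0,-1])

```text
time: 50.05
ee_pos: [0.5086, -0.1807, 0.2043]
tcp_rot: [-90.1, -0.3, -173.9]
wrist_force: [-0.8, -0.7, -1.7]
opening: 0.0161
```

```bash
python3 bar.py 30|head -1
python3 - <<'E'
from h import *
a=np.radians(6);B=np.array([[np.cos(a),np.sin(a)],[-np.sin(a),np.cos(a)]])
o=sensors.get_obs();print(B@(o['ee_pos'][:2]-[.576,-.0146]),o['ee_pos'][2]-.0575,plan([.4862,-.1827,.1475],rm=yawR(186.)))
E
```

```text
50.05 [ -19.6    3.    -3.    84.3   -0.  -115.6] [ 0.5086 -0.1807  0.2043] [ -90.11   -0.26 -173.93] 0.016093685292839062 [-0.7881 -0.6524 -1.7047] [-0.1737  0.1064  0.0446]
[-0.08276108 -0.15843245] 0.14962174361562589 (array([ 2.41,  5.96, -0.06]), array([0.03, 0.09, 0.05]))
```

View pics/s30z.png

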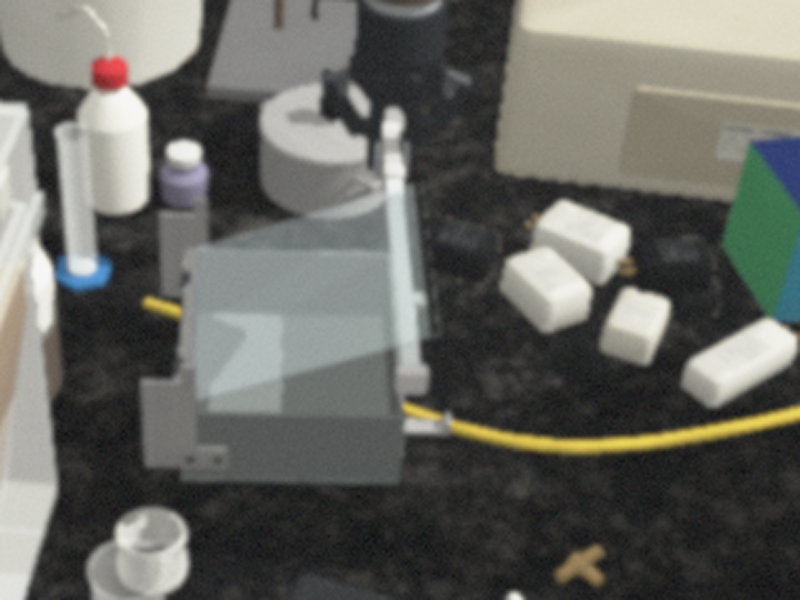

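Call:
arm_command(rows=[0.5,1,0,0,0,0,-1,1,2,0,0,0,0,-1,1.4,2.9,0,0,0,0,-1,1.9,3.9,0,0,0,0,-1,2.3,4.8,0,0,0,0,-1,2.4,5.4,0,0,0,0,-1,2.4,5.7,0,0,0,0,-1,2.4,5.7,0,0,0,0,-1,2.4,5.7,0,0,0,0,-1])

```text
time: 50.9
ee_pos: [0.4866, -0.1835, 0.1507]
tcp_rot: [-90.0, 0.0, -173.9]
wrist_force: [-0.9, -0.2, -1.3]
opening: 0.0165
```

```bash
python3 bar.py 31|head -1
python3 - <<'E'
from h import *
np.set_printoptions(precision=4,suppress=True)
o=sensors.get_obs();a=np.radians(6);B=np.array([[np.cos(a),np.sin(a)],[-np.sin(a),np.cos(a)]])
print(plan([.4862,-.1827,.1195],rm=yawR(186.)))
for n in 's','t':
    W=np.load(n+'.npy');b=(W[...,:2]-[.576,-.0146])@B.T;X,Y,Z=b[...,0]*1e3,b[...,1]*1e3,W[...,2]*1e3
    for y0,y1 in [(100,119),(121,132),(-119,-100)]:
        m=(Y>y0)&(Y<y1)&(Z>70)&(Z<120)&(X>-135)&(X<-80)
        if m.any(): print(n,y0,m.sum(),np.percentile(X[m],[5,50,95]),np.percentile(Z[m],[50,90]))
E
```

```text
50.9 [ -20.7    0.7  -11.3   78.     0.  -116.8] [ 0.4866 -0.1835  0.1507] [ -90.      0.01 -173.91] 0.016465983006337732 [-0.8776 -0.1733 -1.3468] [-0.1122  0.0703  0.0678]
(array([ 0.04,  3.14, -0.09]), array([-0.01,  0.1 , -0.04]))
s 100 85 [-111.5358 -102.3398  -80.6404] [ 98.6532 102.8301]
s 121 53 [-115.2546 -105.322   -93.0665] [102.2356 104.907 ]
s -119 46 [-110.0427 -102.7903  -95.6703] [ 99.4987 104.1597]
t 100 68 [-113.3298 -106.034   -84.3169] [ 99.5147 103.3959]
t 121 55 [-118.0422 -107.6944  -96.2765] [104.0103 107.6536]
t -119 9 [-105.1401  -99.2066  -81.8908] [ 98.7451 102.9954]
```

View pics/s31z.png

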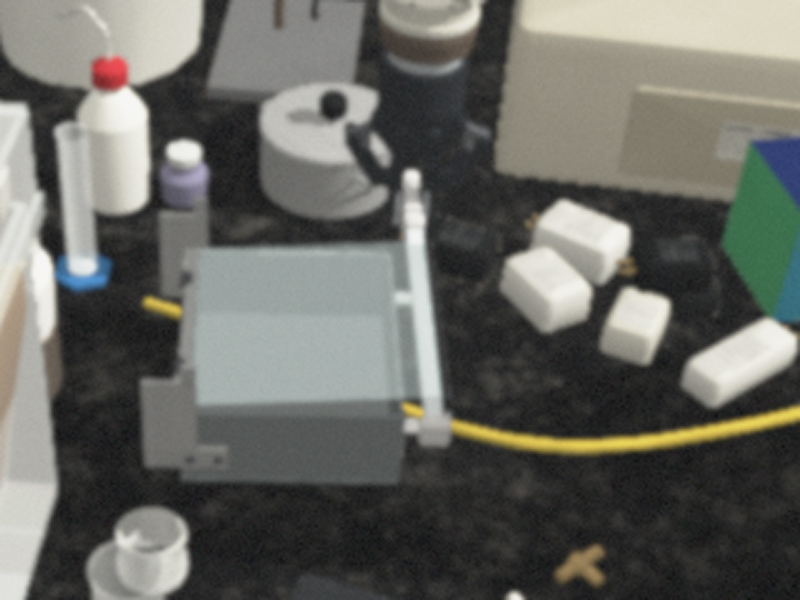

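Call:
arm_command(rows=[0,0.5,0,0,0,0,-1,0,1,0,0,0,0,-1,0,1.5,0,0,0,0,-1,0,2,0,0,0,0,-1,0,2.4,0,0,0,0,-1,0,2.7,0,0,0,0,-1,0,2.8,0,0,0,0,-1,0,2.8,0,0,0,0,-1])

```text
time: 51.67
ee_pos: [0.4862, -0.1834, 0.1221]
tcp_rot: [-90.0, -0.0, -173.9]
wrist_force: [-0.4, -0.1, -0.9]
opening: 0.0163
```

Call:
arm_command(rows=[0,0.15,0,0,0,0,-1,0,0.3,0,0,0,0,-1,0,0.3,0,0,0,0,-1,0,0.3,0,0,0,0,-1])

```text
time: 52.0
ee_pos: [0.4865, -0.1835, 0.1196]
tcp_rot: [-90.0, 0.0, -173.9]
wrist_force: [-0.1, 0.4, 0.4]
opening: 0.0163
```

Call:
arm_command(rows=[0,0.1,0,0,0,0,-1,0,0.15,0,0,0,0,-1,0,0.15,0,0,0,0,-1])

```text
time: 52.25
ee_pos: [0.4866, -0.1836, 0.1188]
tcp_rot: [-90.0, 0.1, -173.9]
wrist_force: [-1.7, -0.7, 7.3]
opening: 0.0165
```

```bash
python3 bar.py 32|head -1
python3 - <<'E'
from h import *
np.set_printoptions(precision=4,suppress=True)
a=np.radians(6);B=np.array([[np.cos(a),np.sin(a)],[-np.sin(a),np.cos(a)]])
for n in 's','t':
    W=np.load(n+'.npy');b=(W[...,:2]-[.576,-.0146])@B.T;X,Y,Z=b[...,0]*1e3,b[...,1]*1e3,W[...,2]*1e3
    for y0,y1 in [(100,119),(121,132),(-119,-100)]:
        m=(Y>y0)&(Y<y1)&(Z>50)&(Z<80)&(X>-135)&(X<-80)
        if m.any(): print(n,y0,m.sum(),np.percentile(X[m],[5,50,95]),np.percentile(Z[m],[50,90]))
E
```

```text
52.25 [ -20.7    1.4  -14.2   74.4    0.  -116.8] [ 0.4866 -0.1836  0.1188] [ -89.98    0.07 -173.91] 0.016506902688452632 [-1.7147 -0.6786  7.3044] [0.4505 0.4061 0.1697]
s 100 75 [-110.3914 -100.1525  -80.665 ] [69.272  73.9357]
s 121 48 [-116.1116 -106.3667  -93.3867] [73.363  76.0336]
s -119 3 [-107.9681 -106.0107  -97.7107] [71.5455 72.3898]
t 100 52 [-114.0343 -107.9602  -94.7122] [70.285  75.8648]
t 121 49 [-118.2634 -108.3268  -97.2454] [74.0903 78.2546]
t -119 4 [-101.6833  -92.817   -85.2182] [67.7586 69.5547]
```

View pics/s32z.png

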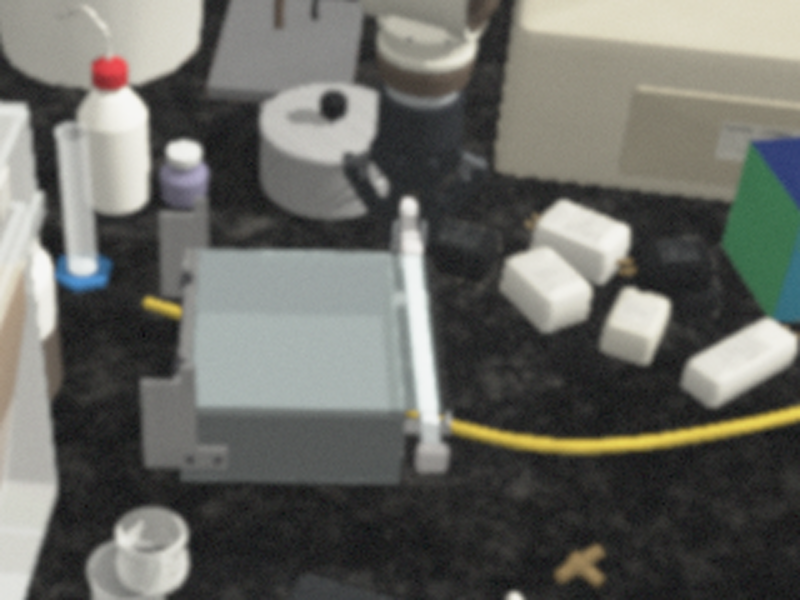

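Call:
arm_command(rows=[0,-0.1,0,0,0,0,-0.5,0,-0.1,0,0,0,0,-0.2,0,-0.1,0,0,0,0,0.2,0,-0.1,0,0,0,0,0.2,0,-1,0,0,0,0,0.2,0,-3,0,0,0,0,0.2,0,-6,0,0,0,0,0.2,0,-9,0,0,0,0,0.2,0,-12,0,0,0,0,0.2,0,-15,0,0,0,0,0.2,0,-17,0,0,0,0,0.2,0,-17,0,0,0,0,0.2])

```text
time: 53.35
ee_pos: [0.4871, -0.1837, 0.2933]
tcp_rot: [-89.8, 0.3, -173.9]
wrist_force: [0.4, 0.3, 0.7]
opening: 0.0511
```

Run:
```python
from h import *
np.set_printoptions(precision=4,suppress=True)
o=sensors.get_obs();print(o['time'],o['ee_pos'],o['wrist_force'],o['opening'],plan([.35,.1,.33]))
snap('wrist','w33')
```

```text
53.35 [ 0.4871 -0.1837  0.2933] [0.3833 0.3283 0.7422] 0.05105973161420059 (array([ 10.6 ,  -3.83, -29.66]), array([0., 0., 0.]))
```

View pics/w33.png

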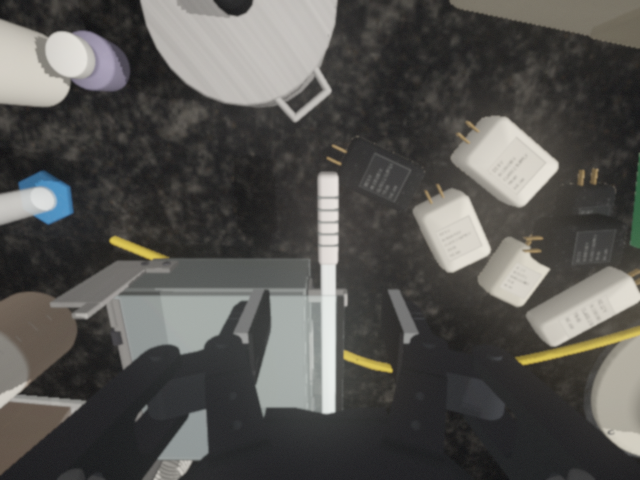

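Call:
arm_command(rows=[1.2,-0.5,-3.3,0,0,0,0.2,2.4,-1,-6.6,0,0,0,0.2,3.6,-1.5,-9.9,0,0,0,0.2,4.8,-2,-13.2,0,0,0,0.2,6,-2.5,-16.5,0,0,0,0.2,7.2,-3,-19.8,0,0,0,0.2,8.4,-3.5,-23.1,0,0,0,0.2,9.6,-3.8,-26.4,0,0,0,0.2,10.4,-3.8,-29.7,0,0,0,0.2,11,-3.8,-33,0,0,0,0.2,11,-3.8,-36.3,0,0,0,0.2,11,-3.8,-39.6,0,0,0,0.2])

```text
time: 54.4
ee_pos: [0.3338, 0.2, 0.3253]
tcp_rot: [-90.0, -0.0, -173.9]
wrist_force: [1.4, -0.8, 0.8]
opening: 0.0512
```

Call:
arm_command(rows=[0,0,-3,0,0,0,0.2,0,0,-6,0,0,0,0.2,0,0,-9,0,0,0,0.2,0,0,-12,0,0,0,0.2,0,0,-12,0,0,0,0.2,0,0,-12,0,0,0,0.2])

```text
time: 54.9
ee_pos: [0.3217, 0.3188, 0.3244]
tcp_rot: [-89.9, -0.1, -173.8]
wrist_force: [-0.4, 0.0, 0.0]
opening: 0.0512
```

```bash
python3 bar.py 34|head -1
python3 - <<'E'
from h import *
np.set_printoptions(precision=4,suppress=True)
a=np.radians(6);B=np.array([[np.cos(a),np.sin(a)],[-np.sin(a),np.cos(a)]])
for n in 's','t':
    W=np.load(n+'.npy');b=(W[...,:2]-[.576,-.0146])@B.T;X,Y,Z=b[...,0]*1e3,b[...,1]*1e3,W[...,2]*1e3
    for y0,y1 in [(100,119),(121,132),(-119,-100),(-200,-125)]:
        m=(Y>y0)&(Y<y1)&(Z>50)&(Z<80)&(X>-135)&(X<-80)
        print(n,y0,m.sum(),np.percentile(X[m],[5,50,95]),np.percentile(Z[m],[50,90]))
    for x0,x1 in [(-120,-90),(-60,0),(40,80)]:
        m=(abs(Y)<85)&(X>x0)&(X<x1)&(Z>80)&(Z<110);print('flap z',x0,np.median(Z[m]))
    r=np.hypot(W[...,0]-.571,W[...,1]+.346);m=(r<.11)&(Z>66)&(Z<95);m=cv2.morphologyEx(m.astype(np.uint8),cv2.MORPH_OPEN,np.ones((5,5)))>0
    P=W[m];A=np.c_[P[:,0]-.571,P[:,1]+.346,np.ones(len(P))];print('lid',cv2.minEnclosingCircle((P[:,:2]*1000).astype(np.float32)),np.linalg.lstsq(A,P[:,2],rcond=None)[0])
    m=(r<.1)&(r>.074)&(Z>40)&(Z<60);an=np.degrees(np.arctan2(W[m][:,1]+.346,W[m][:,0]-.571));print(np.histogram(an,18,(-180,180))[0])
E
```

```text
54.9 [ 44.7  -7.6   0.   97.8  -0.  -51.5] [0.3217 0.3188 0.3244] [ -89.9    -0.13 -173.77] 0.051212092855008065 [-0.3738  0.012   0.0129] [-0.0402  0.0049 -0.0504]
s 100 71 [-110.3585 -100.9272  -81.137 ] [67.9093 71.1552]
s 121 41 [-116.5599 -104.5649  -93.3485] [71.2072 73.3415]
s -119 7 [-108.7154  -99.1796  -95.3048] [73.0868 75.1137]
s -200 169 [-110.9824 -101.5536  -93.8473] [72.1435 74.6419]
flap z -120 87.87435376532565
flap z -60 88.13300311426792
flap z 40 88.52523186219419
lid ((572.6781005859375, -343.5353698730469), 77.42247009277344) [-0.0041 -0.0038  0.0732]
[ 0  0  0  0  0  0  0  4  0  7 19 26 18  7 22 26 11  0]
t 100 50 [-114.2966 -107.8389 -100.5821] [68.0632 72.0119]
t 121 52 [-118.1237 -108.0429  -96.6025] [73.0701 76.7321]
t -119 58 [-112.9454 -107.0298  -99.5623] [69.5538 72.5627]
t -200 264 [-114.8299 -106.8967  -98.6359] [73.6164 77.6076]
flap z -120 89.26342139639453
flap z -60 89.57280105053468
flap z 40 89.9292248451673
lid ((571.5095825195312, -347.7359313964844), 73.73250579833984) [-0.0018 -0.0015  0.075 ]
[ 0  0  0  0  0  0 36 22  0  0  0  0  0  0 13 35 20  0]
```

View pics/s34z.png

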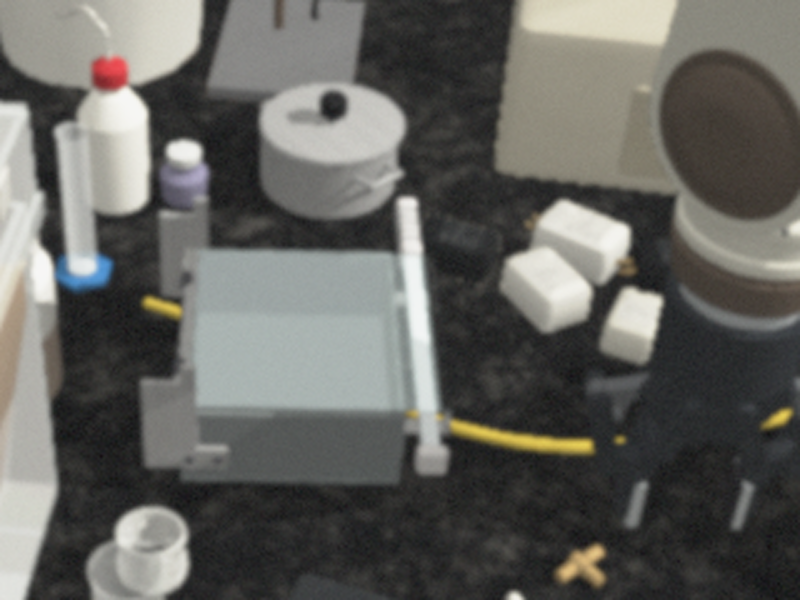

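View pics/t34z.png

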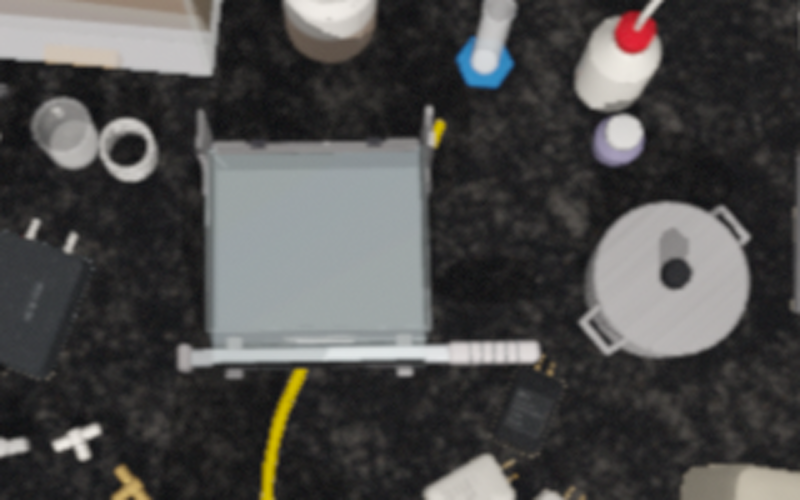

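```bash
python3 -c "
from workcell import bot
print(bot.job_done())"
```

```text
the job is handed in; nothing more can be done
None
```

I handed the job in at about 55 s of the 210 s allowed, with every step done in the order asked.

I propped the flap with the bar across both saddles, then lifted the lid off and laid it on the bench near (0.53, 0.43). Only two caps were present, and I set both upright in the pot, which left the bin empty. I then put the lid back, took the bar out so the flap closed, and hung the bar in its hooks.

**Last checks:**
- **Flap:** it is shut and level, with its top at 88–90 mm.
- **Bar:** it hangs level in both hooks. The tube top is at about 69 mm and the bar sits at about x = -107 mm in the bin's frame.
- **Lid:** its top is level at 75 mm, the same as at the start, so it is fully seated.
- **Bystanders:** the jar, beaker and coil stand where they were.

**Checks that disagreed:**
- After I released the lid, the pot with its lid stood about 13 mm from where it had been. This could be the announced knock or my release. The lid was still seated, but I could not look inside again to see whether the caps were still upright.
- The side camera read positions about 3–4 mm off from the other two, so I relied on the wrist and top cameras.

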